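# Build up a gearbox shaft

### The job

Build up the gearbox shaft that stands upright in its holding block: slide the toothed gear onto it first, then nest the brass synchroniser ring over the gear's cone, then put on the grooved selector sleeve and last the ball bearing, each just as it lies (same side up) and fully home, flat on what is below it. Lower each part all the way down the shaft before letting go, never let it drop, and leave the bolt bin, the clear cup and the phone where they are.

Things in the scene. Friction and masses are not known exactly. Their poses are not given: they have to be found in the camera images.
- holder: Fixed holding block of the shaft, the only upright post on the bench: round dark base plate 104 mm across, 12 mm thick, with four bolts; aluminium clamp collar 62 mm across up to 32 mm above the bench; pinion 48 mm across up to 44 mm; shoulder 44 mm across, top at 50 mm. The shaft stands in its middle. Origin: centre of its underside, on the bench, on the shaft's axis, z up.
- shoulder (a point): Target: centre of the top of the shaft's shoulder, where the gear sits, on the shaft's axis, 50 mm above the bench; z up. Above it the steel shaft is 24 mm across for 44 mm, then tapers over 8 mm to a nose 12 mm across; the nose ends 52 mm above the shoulder.
- gear: First part: loose steel gear lying cone up. Toothed rim 66 mm across the tips and 13 mm high (24 teeth, grip across them), above it a plain cone 43 mm across at its foot and 37 mm at its top; 23 mm high in all, bore 28 mm right through, 0.36 kg. Origin: centre of its underside, z up along the bore. Home: origin at the shoulder.
- baulk_ring: Second part: loose brass synchroniser ring lying flat, thin, 58 mm across outside, 48 mm inside, 8 mm high, with fine teeth and three lugs round its edge; the widest hole of all. 0.055 kg. Origin: centre of its underside, z up. Home: round the gear's cone, lying on the gear's rim, origin 13 mm above the shoulder, its top 2 mm below the cone's top.
- sleeve: Third part: loose steel selector sleeve with its hub lying flat, a round body 64 mm across and 14 mm high with a fork groove round its waist (no outer teeth, no cone) and three keys in a recess on top, bore 28 mm, 0.25 kg. Origin: centre of its underside, z up. Home: on the top of the gear's cone, origin 23 mm above the shoulder.
- bearing: Last part: loose steel ball bearing lying flat, the smallest part, 52 mm across, 11 mm high, bore 28 mm, smooth outside, balls to be seen between its two races, 0.12 kg. Origin: centre of its underside, z up. Home: on the sleeve, origin 37 mm above the shoulder.
- bolt_bin: Bystander: loose open black plastic bin with bolts in it, 105 x 165 x 60 mm. Origin: centre of its underside. Leave it where it is.
- cup: Bystander: loose clear plastic cup with needle rollers in it, 93 mm across the rim, 86 mm high. Origin: centre of its underside. Leave it where it is.
- phone: Bystander: loose black phone lying flat, 150 x 72 x 9 mm, x along its length. Origin: centre of its underside. Leave it where it is.
Not all that is in view belongs to the job. What is shaped like the sleeve but blue is not meant.

How it is judged:
On the way, in this order (a step that is already met when the one before it is completed fails the run):
1. the gear is home on the shaft (horizontal distance between gear and shoulder below 0.006 m and z of gear in the frame of shoulder between -0.003 and 0.003 m and angle between gear's own z axis and vertical below 0.09 rad), for 0.2 s.
2. the brass ring is home on the shaft (horizontal distance between baulk_ring and shoulder below 0.006 m and z of baulk_ring in the frame of shoulder between 0.01 and 0.016 m and angle between baulk_ring's own z axis and vertical below 0.09 rad), for 0.2 s.
3. the selector sleeve is home on the shaft (horizontal distance between sleeve and shoulder below 0.006 m and z of sleeve in the frame of shoulder between 0.02 and 0.026 m and angle between sleeve's own z axis and vertical below 0.09 rad), for 0.2 s.
4. the ball bearing is home on the shaft (horizontal distance between bearing and shoulder below 0.006 m and z of bearing in the frame of shoulder between 0.034 and 0.04 m and angle between bearing's own z axis and vertical below 0.09 rad), for 0.2 s.
At the end, for the whole second after the job is handed in: All four parts are on the shaft's axis (within 6 mm), level (within 0.09 rad) and at rest, with their undersides at these heights above the shoulder, each within 3 mm: gear 0, brass ring 13 mm (round the gear's cone), sleeve 23 mm, bearing 37 mm (all of step 1 and all of step 2 and all of step 3 and all of step 4 and linear speed of each of gear, baulk_ring, sleeve, bearing below 0.02 m/s and angular speed of each of gear, baulk_ring, sleeve, bearing below 0.2 rad/s); the robot touches nothing.
It fails at once if a part falls down the shaft (faster than 0.5 m/s while on it) ((horizontal distance between gear and shoulder below 0.012 m and z of gear in the frame of shoulder between -0.01 and 0.05 m and linear speed of gear above 0.5 m/s) or (horizontal distance between baulk_ring and shoulder below 0.012 m and z of baulk_ring in the frame of shoulder between -0.01 and 0.05 m and linear speed of baulk_ring above 0.5 m/s) or (horizontal distance between sleeve and shoulder below 0.012 m and z of sleeve in the frame of shoulder between -0.01 and 0.05 m and linear speed of sleeve above 0.5 m/s) or (horizontal distance between bearing and shoulder below 0.012 m and z of bearing in the frame of shoulder between -0.01 and 0.05 m and linear speed of bearing above 0.5 m/s)).
It fails at once if the bolt bin is pushed away from its place (20 mm) (distance of bolt_bin from where it was at the start of the episode above 0.02 m).
It fails at once if the cup is pushed away from its place (20 mm) (distance of cup from where it was at the start of the episode above 0.02 m).
It fails at once if the phone is pushed away from its place (20 mm) (distance of phone from where it was at the start of the episode above 0.02 m).
It also fails if it takes over 83 s, if anything falls off the work surface, if the arm or the gripper's body presses on something with over 40 N, if the wrist force passes 120 N, or if a joint passes its speed limit or range.

### The arm

A 6-joint arm with a two-finger parallel gripper is mounted at the origin on the work surface. World frame = base frame: x ahead of the robot, y to its left, z up, the work surface at z = 0. Lengths are in m, angles in rad, forces in N, time in s.
With the tool pointing down it reaches from about 0.325 to 0.775 m from the base axis. Payload 5.5 kg.
Tool frame: the origin (TCP) lies midway between the tips of the shut fingers; the grasp point (between the pads) lies 19 mm behind it; z points along the fingers, y is the direction in which the jaws open and shut (so a half turn about z gives the same grasp; the last joint's range is limited). The gripper opens to 85 mm and grips with 20 to 120 N. Pads are 22 mm wide; open, the fingers measure 114 mm over their backs; the gripper's body (76 mm by 85 mm) begins 54 mm behind the grasp point. The pads swing forward as they close: fully open they stand 13 mm farther back than shut.
Start: joints at [-1.225, 0.091, 1.231, -0, 1.82, -0.057], TCP at [0.235, -0.552, 0.205] pointing down, gripper open.
Joint ranges: [-2.87, 2.87], [-0.86, 2.18], [0.17, 2.46], [-1.51, 4.65], [0.06, 2.69], [-2.65, 2.65]. Speed limits (rad/s): [2.57, 2.57, 3.01, 3.14, 3.14, 3.14].

### API

Orientations are given as a 3x3 rotation matrix whose columns are the frame's x, y, z axes.
In Python, from workcell import arm gives the robot as it stands.
- The arm moves only by the tool drive_tool, never from a script. Its argument "moves" is a list that holds one entry, the list of rows, each a list of 7 numbers: the closure in counts, from 0 (fully open) to 255 (shut), then the shift along the tool's x, y, z in m, then the turn, a rotation vector about the tool's x, y, z in degrees. A call has 1 to 10 rows; each row is the pose to reach, as a shift and turn from the pose commanded when the call began, along the tool's axes at that moment; what a row does not reach only later rows make up. A row lasts 1/8 s, in which the tool goes at most 62.5 mm and 10.7 degrees, less where a joint would pass 70% of its speed; a pose out of reach is approached as far as the arm can. A call with a gripper value outside its range is refused whole. The fingers move at their own pace and stop on an object; the grip force is fixed at half the most. Time passes only in rows, so rows that repeat a pose let the fingers close. It gives the time, the measured TCP pose, the force and the opening at its end, in the units of the state.
- arm.state(): the state, without advancing time (a new reading comes with each control period).
- arm.read_camera(name): name is "side" or "top"; returns a dict with "pixels" (480x640x3 uint8, red, green, blue), "fov_y" (degrees; the focal length in pixels is half the picture's height over the tangent of half this angle, whatever the lens; pixels are square), "cx", "cy" (the principal point, pixels), "k1" (the pictures are not rectified: a ray, as slopes to the right and down, at radius r is drawn at 1 + k1 r^2 times it, then the intrinsics apply), "world_to_cam" (4x4, takes a point from world to camera coordinates). Camera axes: x right, y up, looking along -z (the intrinsics and any distortion apply to the point x, -y, -z); pixel columns grow to the right and rows downward; lengths in m; the calibration is good to about 2 mm. A picture is of the moment at which its call begins. There is no depth.
- arm.close_job(): hands the job in, once; it reports no verdict.
The state is a dict: "t": time; "joint_pos": joint angles; "dq": joint speeds; "joint_efforts": joint torques, N m; "eef_pos": TCP position; "tool_rot": TCP orientation; "ft_force": force on the tool from outside, world axes, zero at the start; "ft_torque": the same for the moment, N m; "finger_gap": finger opening in m.
Only numpy, scipy, OpenCV 4.12 (cv2) and the standard library are available. Lean on these libraries where they do the work, as an engineer would, in place of code of your own. Each camera call takes 0.05 s, during which the arm holds its last target.

## Working session

There is one attempt and no reset: what is moved stays moved. The work goes in short steps, Python scripts to look and compute and a tool call to move; the robot and the scene stay as the last step left them, time stands still between calls to the robot, and variables do not carry over. Pictures are saved under pics/ and viewed, and the job is handed in when it is done.

Besides the shell and the picture viewer there is one more tool, called after ">>>" as name(argument=value, ...), one argument or row to a line, values as JSON. drive_tool: Moves the arm, as the interface text tells. Its arguments: {"type":"object","properties":{"moves":{"type":"array","items":{"type":"array","items":{"type":"array","items":{"type":"number"}}}}},"required":["moves"]}

```bash
mkdir -p pics; ls
cat > h.py <<'E'
import numpy as np, cv2
from workcell import arm
def cap(n,f):
    d=arm.read_camera(n); cv2.imwrite('pics/'+f+'.png',d['pixels'][:,:,::-1]); 
    np.save('pics/'+f+'.npy',np.array([{k:d[k] for k in d if k!='pixels'}],dtype=object)); return d
def load(f): return np.load('pics/'+f+'.npy',allow_pickle=True)[0]
def intr(d):
    f=240/np.tan(np.radians(d['fov_y'])/2)
    return np.array([[f,0,d['cx']],[0,f,d['cy']],[0,0,1]]),np.array([d['k1'],0,0,0,0.])
def ray(d,px):
    K,D=intr(d); s=cv2.undistortPoints(np.array([[px]],float),K,D)[0,0]
    W=np.array(d['world_to_cam']); R=W[:3,:3];t=W[:3,3]
    return -R.T@t, R.T@np.array([s[0],-s[1],-1])
def onz(d,px,z):
    c,r=ray(d,px); return c+r*(z-c[2])/r[2]
def proj(d,p):
    K,D=intr(d); W=np.array(d['world_to_cam']); q=W[:3,:3]@np.array(p,float)+W[:3,3]
    q=np.array([[[q[0],-q[1],-q[2]]]]); return cv2.projectPoints(q,np.zeros(3),np.zeros(3),K,D)[0][0,0]
def st():
    s=arm.state(); print('t',s['t'],'pos',np.round(s['eef_pos'],4),'F',np.round(s['ft_force'],1),'gap',s['finger_gap']); print(np.round(s['tool_rot'],3)); return s
def crop(f,o,x0,y0,w,h,s):
    im=cv2.imread('pics/'+f+'.png')[y0:y0+h,x0:x0+w]; cv2.imwrite('pics/'+o+'.png',cv2.resize(im,None,fx=s,fy=s,interpolation=cv2.INTER_CUBIC))
E
python3 - <<'E'
from h import *
for n in('top','side'):
    d=cap(n,n+'0'); print({k:np.round(d[k],4) for k in d if k!='pixels'}); print(ray(d,(320,240)))
st()
E
```

```text
pics
{'fov_y': np.float64(53.8194), 'cx': np.float64(313.9845), 'cy': np.float64(238.1478), 'k1': np.float64(-0.124), 'world_to_cam': array([[-0.0207, -0.9997, -0.0101,  0.0227],
       [ 0.999 , -0.0211,  0.0385, -0.5849],
       [-0.0387, -0.0093,  0.9992, -1.2311],
       [ 0.    ,  0.    ,  0.    ,  1.    ]])}
(array([ 5.37112054e-01, -9.98056622e-04,  1.25291034e+00]), array([ 0.03456166, -0.00336704, -0.99948554]))
{'fov_y': np.float64(42.1997), 'cx': np.float64(313.1925), 'cy': np.float64(238.3397), 'k1': np.float64(-0.1983), 'world_to_cam': array([[-0.8833, -0.4688, -0.0056,  0.5414],
       [ 0.356 , -0.6783,  0.6429, -0.2489],
       [-0.3052,  0.5658,  0.766 , -1.1239],
       [ 0.    ,  0.    ,  0.    ,  1.    ]])}
(array([0.22378244, 0.72092368, 1.0238952 ]), array([ 0.29456428, -0.56914406, -0.76774595]))
t 0.1 pos [ 0.2351 -0.5517  0.2039] F [ 0.7 -0.2  0.1] gap 0.08559178708447612
[[ 0.92   0.392 -0.001]
 [ 0.392 -0.92   0.002]
 [ 0.    -0.002 -1.   ]]
```

View pics/top0.png

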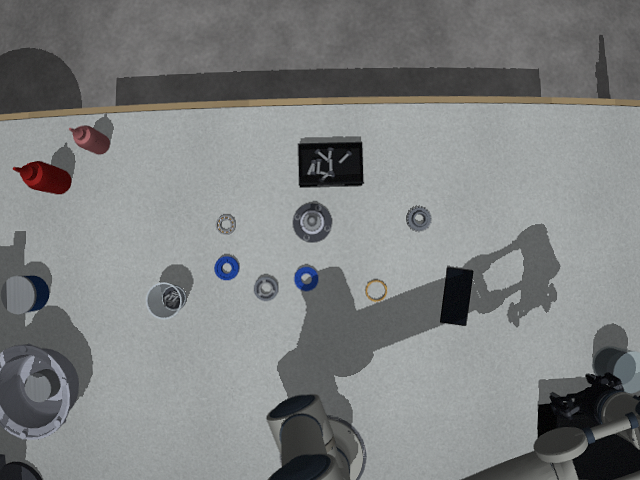

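View pics/side0.png

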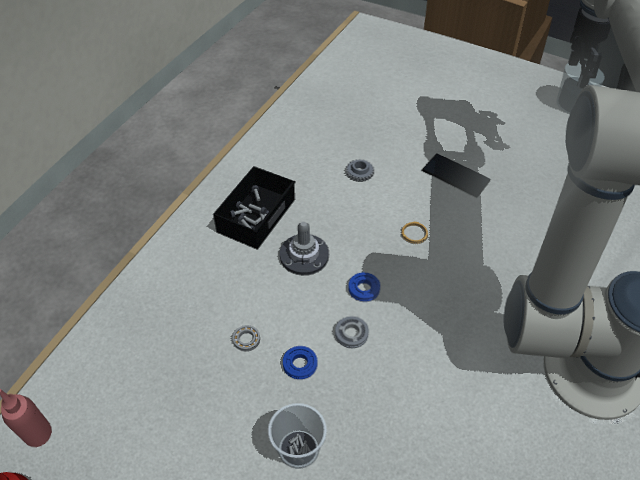

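The top view shows the gear at (418,218), ring (376,290), sleeve (265,287), bearing (226,224) and holder (312,222). There are two blue decoy sleeves at (227,267) and (306,278). I'll enlarge each one to measure it.

Run:
```python
import cv2, numpy as np
def mk(f,cs,o,w=40,s=6):
    im=cv2.imread(f); t=[]
    for (x,y) in cs:
        c=cv2.resize(im[y-w//2:y+w//2,x-w//2:x+w//2],None,fx=s,fy=s,interpolation=cv2.INTER_CUBIC)
        for k in range(0,w,10):
            cv2.line(c,(int(k*s+s/2),0),(int(k*s+s/2),6),(0,0,255),1);cv2.line(c,(0,int(k*s+s/2)),(6,int(k*s+s/2)),(0,0,255),1)
            cv2.putText(c,str(x-w//2+k),(int(k*s),18),0,.35,(0,0,255));cv2.putText(c,str(y-w//2+k),(8,int(k*s+6)),0,.35,(0,0,255))
        t.append(c)
    while len(t)<6: t.append(np.zeros_like(t[0]))
    cv2.imwrite(o,np.vstack([np.hstack(t[:3]),np.hstack(t[3:])]))
mk('pics/top0.png',[(418,218),(376,290),(265,287),(226,224),(312,222)],'pics/topc.png',w=44)
mk('pics/side0.png',[(360,170),(415,232),(351,332),(246,338),(304,250)],'pics/sidec.png',w=44)
```

```text
(no output)
```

View pics/topc.png

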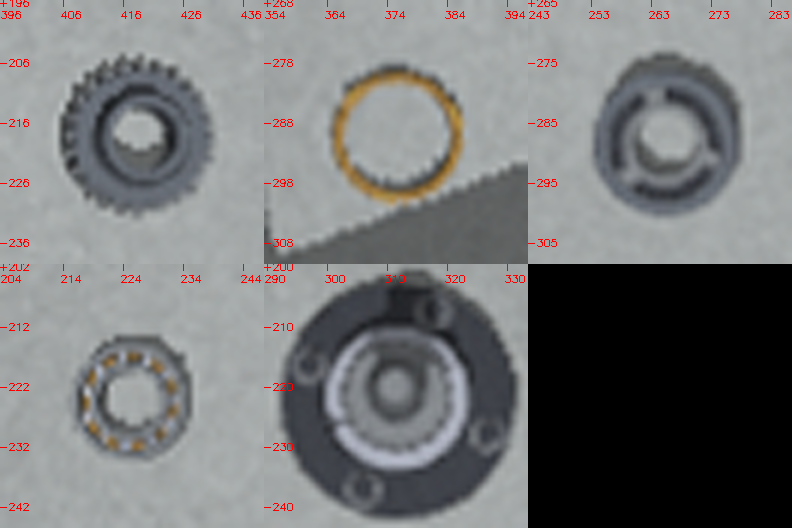

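View pics/sidec.png

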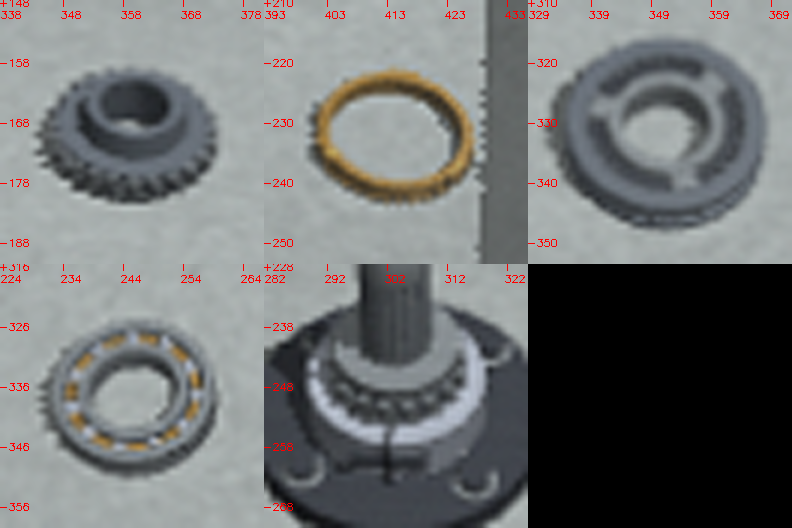

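```bash
cat > ov.py <<'E'
from h import *
def overlay(fn,circs,c,o,w=44,s=6,im=None):
    d=load(fn); im=cv2.imread('pics/'+fn+'.png'); x,y=c; x0,y0=x-w//2,y-w//2
    cr=cv2.resize(im[y0:y0+w,x0:x0+w],None,fx=s,fy=s,interpolation=cv2.INTER_CUBIC)
    for (cx,cy,z,r),col in zip(circs,[(0,255,0),(0,0,255),(255,0,255),(255,255,0)]):
        P=[(proj(d,(cx+r*np.cos(a),cy+r*np.sin(a),z))-[x0-.5,y0-.5])*s for a in np.linspace(0,6.29,60)]
        cv2.polylines(cr,[np.int32(np.round(P))],True,col,1)
    return cr
def grid(ts,o):
    while len(ts)%3: ts.append(np.zeros_like(ts[0]))
    cv2.imwrite('pics/'+o+'.png',np.vstack([np.hstack(ts[i:i+3]) for i in range(0,len(ts),3)]))
E
cat > m.py <<'E'
from ov import *
d=load('top0'); ds=load('side0')
T=dict(gear=((418.3,217.7),.013,(.033)),ring=((375.7,289.9),.008,.029),sleeve=((265.5,288.2),.014,.032),bearing=((225.9,223.8),.011,.026),holder=((312.1,221.1),.012,.052))
S=dict(gear=(360,170),ring=(415,232),sleeve=(351,332),bearing=(246,338),holder=(304,250))
C=dict(gear=[(.013,.033),(.023,.0185)],ring=[(.008,.029),(0,.029)],sleeve=[(.014,.032),(0,.032)],bearing=[(.011,.026),(0,.026)],holder=[(.012,.052),(.032,.031),(.05,.022),(.102,.006)])
tt=[];ss=[]
for k in T:
    p=onz(d,T[k][0],T[k][1]); print(k,np.round(p,4))
    cc=[(p[0],p[1],z,r) for z,r in C[k]]
    tt.append(overlay('top0',cc,[int(v) for v in T[k][0]],'')); ss.append(overlay('side0',cc,S[k],'',w=44 if k!='holder' else 66,s=6 if k!='holder' else 4))
grid(tt,'ot');grid(ss,'os')
E
python3 m.py
```

```text
gear [ 0.6334 -0.2659  0.013 ]
ring [ 0.4458 -0.1489  0.008 ]
sleeve [0.4566 0.1403 0.014 ]
bearing [0.6282 0.243  0.011 ]
holder [0.6302 0.0145 0.012 ]
```

View pics/ot.png

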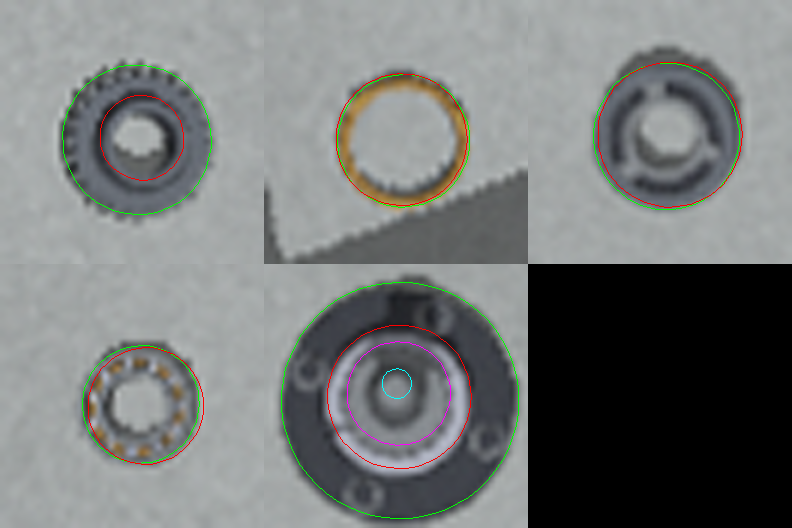

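View pics/os.png

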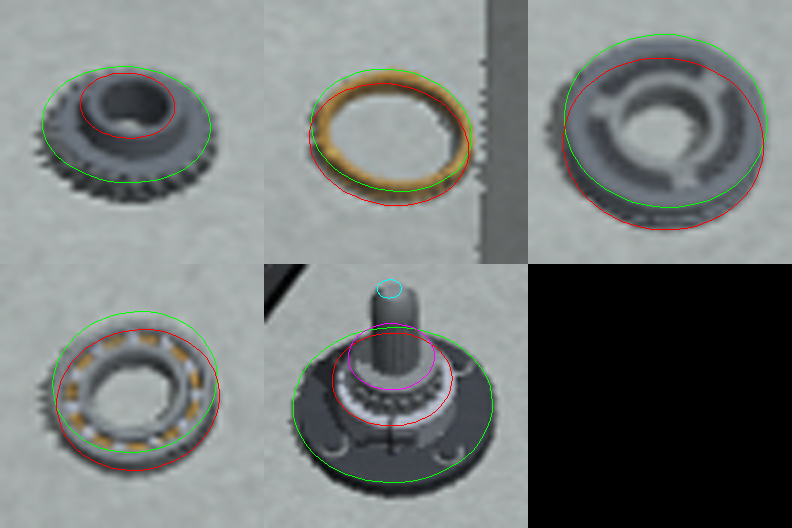

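Run:
```python
from h import *
d=load('top0')
for n,p,z in [('bin nearR',(363,185),.06),('nearL',(300,187),.06),('far',(300,143),.06),('blue1',(306,278),.014),('blue2',(227,267),.014),('phoneLbot',(441,322),.009),('phoneLtop',(447,267),.009),('cup rim',(167,300),.086)]: print(n,np.round(onz(d,p,z),3))
```

```text
bin nearR [ 0.716 -0.117  0.06 ]
nearL [0.714 0.043 0.06 ]
far [0.828 0.041 0.06 ]
blue1 [0.481 0.034 0.014]
blue2 [0.514 0.241 0.014]
phoneLbot [ 0.357 -0.32   0.009]
phoneLtop [ 0.502 -0.34   0.009]
cup rim [0.435 0.381 0.086]
```

```bash
cat >> h.py <<'E'
from scipy.spatial.transform import Rotation as Ro
Rt=np.array([[0,1,0],[1,0,0],[0,0,-1.]])
def to(p,R=Rt):
    s=arm.state(); A=np.array(s['tool_rot']); print('shift',np.round(A.T@(np.array(p)-s['eef_pos']),4),'turn',np.round(np.degrees(Ro.from_matrix(A.T@R).as_rotvec()),2))
E
python3 -c "
from h import *
to((.6325,-.266,.08))"
```

```text
shift [ 0.4776 -0.1068  0.1241] turn [-9.000e-02 -6.000e-02 -6.692e+01]
```

>>> drive_tool(
  moves=[
    [[0, 0.478, -0.107, 0.124, -0.09, -0.06, -66.9], [0, 0.478, -0.107, 0.124, -0.09, -0.06, -66.9], [0, 0.478, -0.107, 0.124, -0.09, -0.06, -66.9], [0, 0.478, -0.107, 0.124, -0.09, -0.06, -66.9], [0, 0.478, -0.107, 0.124, -0.09, -0.06, -66.9], [0, 0.478, -0.107, 0.124, -0.09, -0.06, -66.9], [0, 0.478, -0.107, 0.124, -0.09, -0.06, -66.9], [0, 0.478, -0.107, 0.124, -0.09, -0.06, -66.9], [0, 0.478, -0.107, 0.124, -0.09, -0.06, -66.9], [0, 0.478, -0.107, 0.124, -0.09, -0.06, -66.9]],
  ],
)

```text
t: 1.35
eef_pos: [0.6327, -0.2659, 0.08]
tool_rot: [[-0.001, 1.0, -0.001], [1.0, 0.001, -0.001], [-0.001, -0.001, -1.0]]
ft_force: [-1.3, -0.4, 0.5]
finger_gap: 0.0853
```

Run:
```python
from h import *
cap('top','t1');cap('side','s1')
crop('t1','t1c',370,170,100,90,6)
crop('s1','s1c',300,90,120,110,5)
st()
```

```text
t 1.45 pos [ 0.6323 -0.2674  0.0815] F [ 0.1 -0.7  0. ] gap 0.08511946318282497
[[ 0.002  1.     0.001]
 [ 1.    -0.002 -0.002]
 [-0.002  0.001 -1.   ]]
```

View pics/t1c.png

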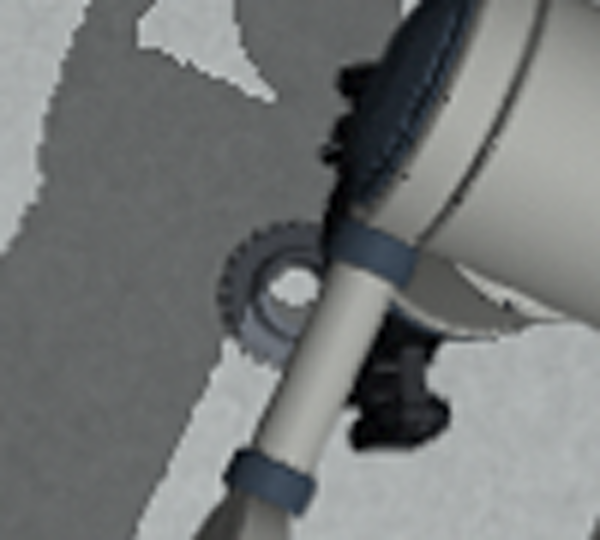

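View pics/s1c.png

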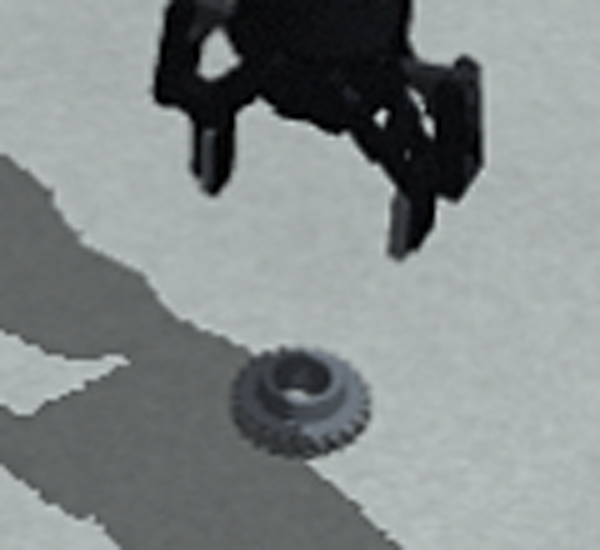

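Run:
```python
from ov import *
d=load('s1'); 
print(proj(d,(.6325+.0425,-.266,.093)),proj(d,(.6325-.0425,-.266,.093)))
# gear overlay with centre shifts
out=[]
for cx,cy in [(.6325,-.266),(.6305,-.2665),(.6285,-.266)]:
    cc=[(cx,cy,z,r) for z,r in [(.013,.033),(.023,.0185),(0,.033)]]
    out.append(overlay('side0',cc,(360,170),''));
for cx,cy in [(.6325,-.266),(.6315,-.2665),(.6305,-.266)]:
    cc=[(cx,cy,z,r) for z,r in [(.013,.033),(.023,.0185),(0,.033)]]
    out.append(overlay('top0',cc,(418,217),''))
grid(out,'g1')
```

```text
[343.62929883 136.72403008] [377.72806494 148.3919723 ]
```

View pics/g1.png

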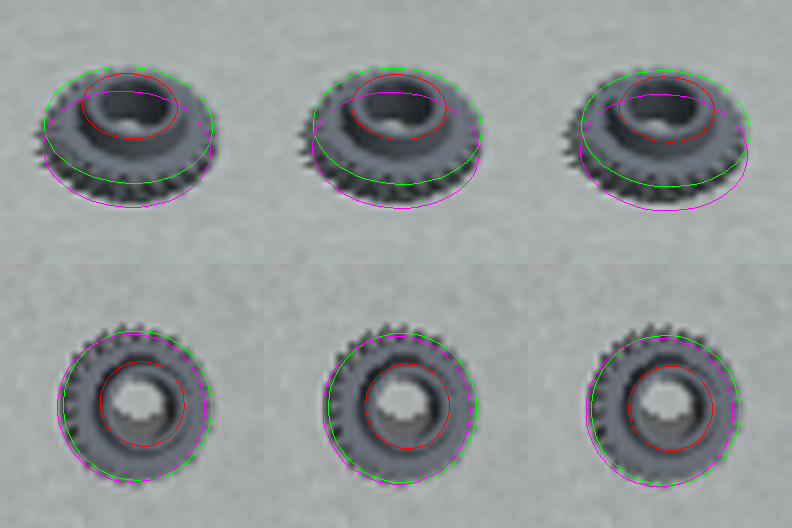

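>>> drive_tool(
  moves=[
    [[0, 0, 0, 0.05, 0, 0, 0], [0, 0, 0, 0.065, 0, 0, 0], [0, 0, 0, 0.065, 0, 0, 0]],
  ],
)

```text
t: 1.82
eef_pos: [0.6316, -0.2668, 0.0149]
tool_rot: [[0.002, 1.0, -0.002], [1.0, -0.002, -0.0], [-0.0, -0.002, -1.0]]
ft_force: [-0.7, -0.4, 0.6]
finger_gap: 0.0855
```

Run:
```python
from h import *
cap('side','s2')
crop('s2','s2c',300,110,120,90,6)
st();print(proj(load('s2'),(.6325-.0425,-.266,.028)),proj(load('s2'),(.6325+.0425,-.266,.028)))
```

```text
t 1.875 pos [ 0.6327 -0.2671  0.0168] F [ 0.4 -0.4  0.4] gap 0.08540233694251756
[[ 0.001  1.     0.001]
 [ 1.    -0.001 -0.002]
 [-0.002  0.001 -1.   ]]
[375.76044688 169.40787553] [342.80456788 157.73770445]
```

View pics/s2c.png

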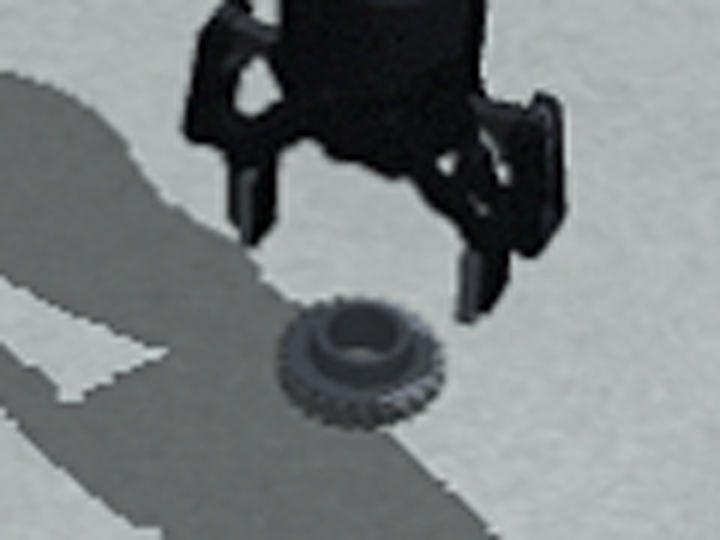

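>>> drive_tool(
  moves=[
    [[0, 0, 0, 0.014, 0, 0, 0], [90, 0, 0, 0.014, 0, 0, 0], [40, 0, 0, 0.014, 0, 0, 0]],
  ],
)

```text
t: 2.25
eef_pos: [0.6333, -0.2663, 0.0022]
tool_rot: [[0.0, 1.0, 0.001], [1.0, -0.0, -0.002], [-0.002, 0.001, -1.0]]
ft_force: [0.2, -0.3, 0.0]
finger_gap: 0.0723
```

Run:
```python
from h import *
cap('side','s3')
cap('top','t3')
crop('s3','s3c',310,120,100,80,7)
crop('t3','t3c',370,170,100,90,6)
s=st();print(s['joint_pos'])
```

```text
t 2.35 pos [ 0.6334 -0.2664  0.0024] F [-0.   0.1  0.5] gap 0.07219837611692229
[[ 0.     1.     0.001]
 [ 1.    -0.    -0.002]
 [-0.002  0.001 -1.   ]]
[-4.46972899e-01  3.70630214e-01  1.26876313e+00 -1.18784427e-03
  1.50005552e+00 -4.46691648e-01]
```

View pics/s3c.png

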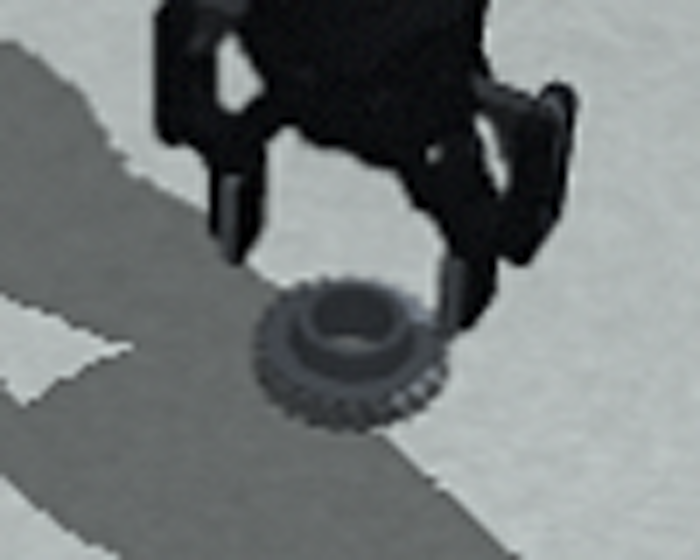

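View pics/t3c.png

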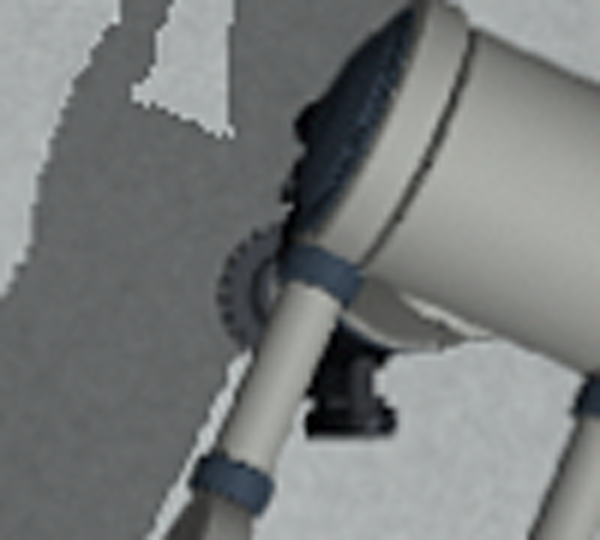

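Run:
```python
from h import *
dt=load('t3');ds=load('s3')
def tri(a,b):
    c1,r1=ray(dt,a);c2,r2=ray(ds,b)
    A=np.stack([r1,-r2],1); k=np.linalg.lstsq(A,c2-c1,rcond=None)[0]
    p,q=c1+k[0]*r1,c2+k[1]*r2; print((p+q)/2,np.linalg.norm(p-q))
tri((428.3,240),(383.6,156.4))
tri((428.3,238),(390,140))
for z in (.03,.05,.07,.1): print(proj(dt,(.58,-.266,z)),proj(ds,(.58,-.266,z)))
for y in(-.266,-.276,-.286): print(proj(ds,(.6325-.036,y,.012)),proj(ds,(.6325-.036,y,.03)))
```

```text
[ 0.57505796 -0.27718508  0.06607704] 0.005860557491994978
[ 0.56989476 -0.26683973  0.12569753] 0.011875255738740459
[420.32269484 237.64792803] [379.77077271 170.18707235]
[421.9909016  237.33829106] [380.40872836 163.85449694]
[423.71444229 237.01831427] [381.05694959 157.39352683]
[426.40963366 236.51780815] [382.0487922  147.45471865]
[372.7551062  173.46586114] [373.25888316 167.87137127]
[374.50426958 170.84631178] [375.02088547 165.25271102]
[376.23818869 168.24933628] [376.76733285 162.65696862]
```

>>> drive_tool(
  moves=[
    [[40, 0, 0, 0.003, 0, 0, 0], [40, 0, 0, 0.006, 0, 0, 0], [40, 0, 0, 0.006, 0, 0, 0]],
  ],
)

```text
t: 2.72
eef_pos: [0.6328, -0.2662, -0.0048]
tool_rot: [[0.0, 1.0, -0.0], [1.0, -0.0, -0.001], [-0.001, -0.0, -1.0]]
ft_force: [0.2, 0.3, 0.0]
finger_gap: 0.0722
```

Run:
```python
from h import *
cap('side','s4')
crop('s4','s4c',310,120,100,80,7)
s=st()
```

```text
t 2.775 pos [ 0.6329 -0.2662 -0.0045] F [ 0.   0.2 -0.3] gap 0.07206663440023929
[[ 0.     1.     0.   ]
 [ 1.    -0.    -0.001]
 [-0.001  0.    -1.   ]]
```

View pics/s4c.png

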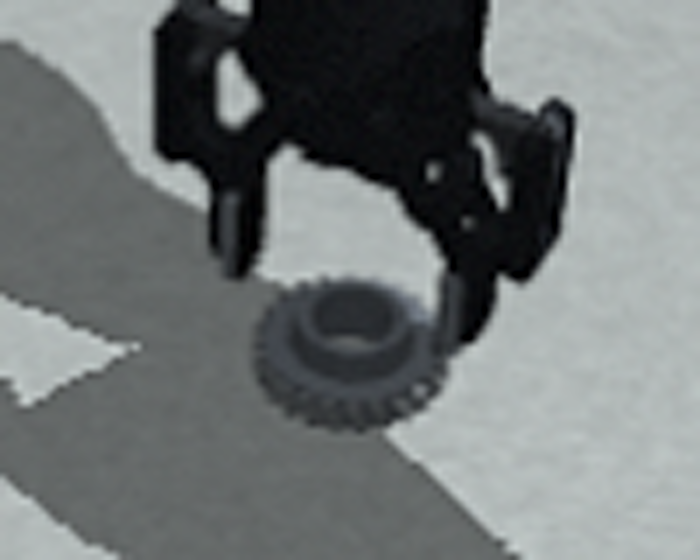

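>>> drive_tool(
  moves=[
    [[40, 0, 0, 0.002, 0, 0, 0], [40, 0, 0, 0.003, 0, 0, 0], [40, 0, 0, 0.003, 0, 0, 0]],
  ],
)

```text
t: 3.15
eef_pos: [0.633, -0.2663, -0.0073]
tool_rot: [[0.0, 1.0, 0.0], [1.0, -0.0, -0.002], [-0.002, 0.0, -1.0]]
ft_force: [0.6, -0.6, -0.8]
finger_gap: 0.0716
```

>>> drive_tool(
  moves=[
    [[40, 0, 0, 0.001, 0, 0, 0], [40, 0, 0, 0.002, 0, 0, 0], [40, 0, 0, 0.002, 0, 0, 0]],
  ],
)

```text
t: 3.52
eef_pos: [0.633, -0.2663, -0.0093]
tool_rot: [[0.0, 1.0, 0.0], [1.0, -0.0, -0.001], [-0.001, 0.0, -1.0]]
ft_force: [1.4, -0.5, 0.2]
finger_gap: 0.0719
```

>>> drive_tool(
  moves=[
    [[40, 0, 0, 0.001, 0, 0, 0], [40, 0, 0, 0.002, 0, 0, 0], [40, 0, 0, 0.003, 0, 0, 0], [40, 0, 0, 0.003, 0, 0, 0]],
  ],
)

```text
t: 4.03
eef_pos: [0.633, -0.2663, -0.0123]
tool_rot: [[0.0, 1.0, 0.0], [1.0, -0.0, -0.002], [-0.002, 0.0, -1.0]]
ft_force: [0.2, 0.4, 0.6]
finger_gap: 0.0718
```

Run:
```python
from h import *
cap('side','s5')
crop('s5','s5c',310,120,100,80,7)
s=st()
```

```text
t 4.075 pos [ 0.633  -0.2663 -0.0122] F [ 0.4  0.1 -0.2] gap 0.07212335344616452
[[ 0.     1.     0.001]
 [ 1.    -0.    -0.002]
 [-0.002  0.001 -1.   ]]
```

View pics/s5c.png

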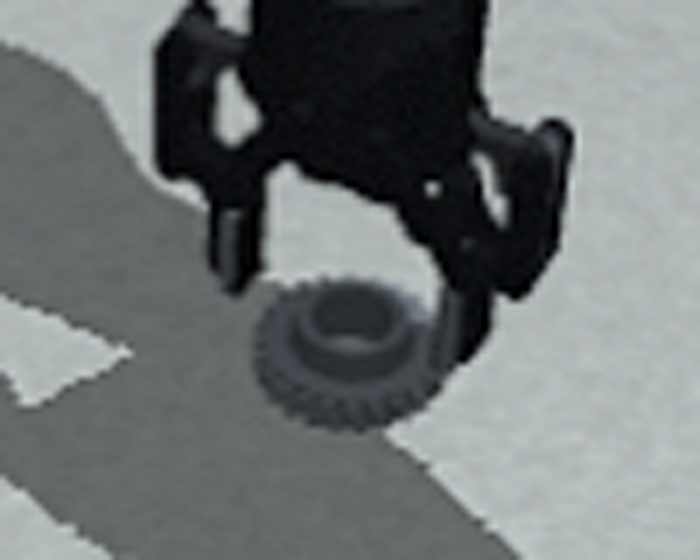

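>>> drive_tool(
  moves=[
    [[40, 0, 0, 0.002, 0, 0, 0], [40, 0, 0, 0.003, 0, 0, 0], [255, 0, 0, 0.003, 0, 0, 0], [255, 0, 0, 0.003, 0, 0, 0], [255, 0, 0, 0.003, 0, 0, 0], [255, 0, 0, 0.003, 0, 0, 0]],
  ],
)

```text
t: 4.82
eef_pos: [0.6328, -0.2665, -0.0144]
tool_rot: [[0.001, 1.0, 0.0], [1.0, -0.001, -0.002], [-0.002, 0.0, -1.0]]
ft_force: [-3.4, 0.8, 5.0]
finger_gap: 0.0383
```

Run:
```python
from h import *
cap('side','s6')
crop('s6','s6c',310,120,100,80,7)
s=st()
```

```text
t 4.875 pos [ 0.6328 -0.2664 -0.0144] F [-3.4  1.   5.8] gap 0.038295639105462714
[[ 0.     1.     0.   ]
 [ 1.    -0.    -0.002]
 [-0.002  0.    -1.   ]]
```

View pics/s6c.png

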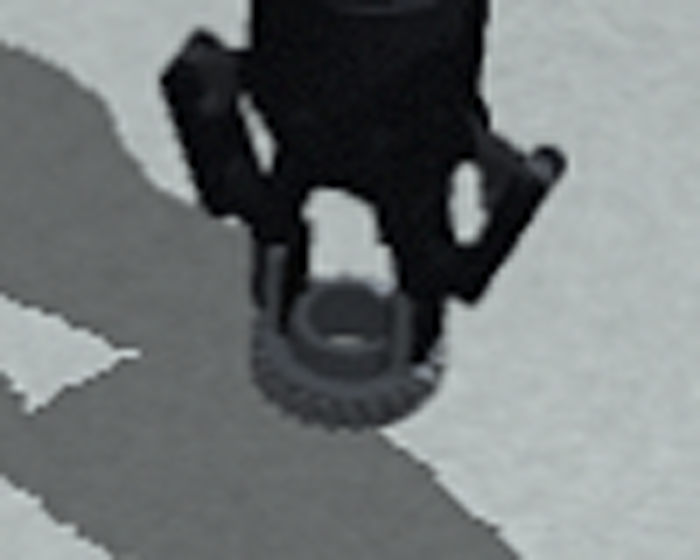

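>>> drive_tool(
  moves=[
    [[40, 0, 0, 0.0, 0, 0, 0], [40, 0, 0, 0.0, 0, 0, 0], [40, 0, 0, 0, 0, 0, 0], [35, 0, 0, 0.0, 0, 0, 0], [35, 0, 0, 0.003, 0, 0, 0], [35, 0, 0, 0.006, 0, 0, 0], [35, 0, 0, 0.007, 0, 0, 0], [35, 0, 0, 0.007, 0, 0, 0]],
  ],
)

```text
t: 5.88
eef_pos: [0.633, -0.2663, -0.0224]
tool_rot: [[0.0, 1.0, 0.0], [1.0, -0.0, -0.001], [-0.001, 0.0, -1.0]]
ft_force: [-0.6, -0.1, -1.3]
finger_gap: 0.0738
```

Run:
```python
from h import *
cap('side','s7')
crop('s7','s7c',310,120,100,80,7)
s=st()
```

```text
t 5.925 pos [ 0.6331 -0.2663 -0.0222] F [ 0.6  0.6 -0.2] gap 0.07336431453876112
[[ 0.     1.     0.001]
 [ 1.    -0.    -0.002]
 [-0.002  0.001 -1.   ]]
```

View pics/s7c.png

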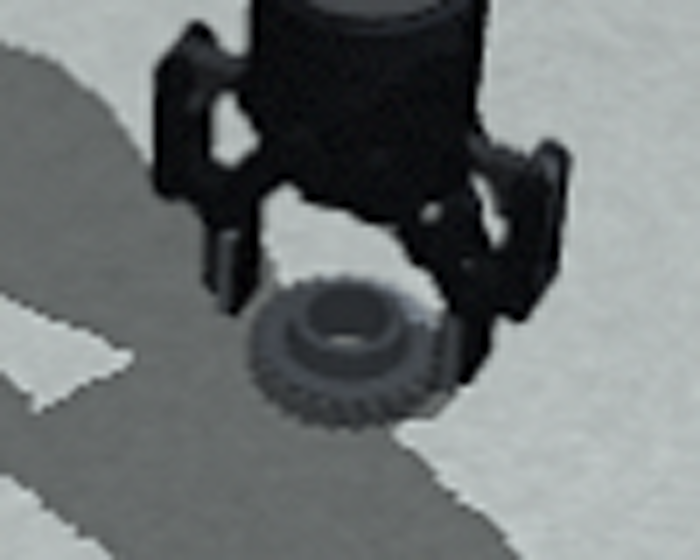

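>>> drive_tool(
  moves=[
    [[35, 0, 0, 0.001, 0, 0, 0], [255, 0, 0, 0.001, 0, 0, 0], [255, 0, 0, 0.001, 0, 0, 0], [255, 0, 0, 0.001, 0, 0, 0]],
  ],
)

```text
t: 6.42
eef_pos: [0.6332, -0.2665, -0.0216]
tool_rot: [[0.0, 1.0, 0.001], [1.0, -0.0, -0.002], [-0.002, 0.001, -1.0]]
ft_force: [-2.7, 2.0, 6.0]
finger_gap: 0.0613
```

Run:
```python
from h import *
cap('side','s8')
crop('s8','s8c',310,120,100,80,7)
s=st()
```

```text
t 6.475 pos [ 0.6332 -0.2665 -0.0216] F [-2.8  1.5  5.4] gap 0.061461394884769524
[[ 0.     1.     0.001]
 [ 1.    -0.    -0.002]
 [-0.002  0.001 -1.   ]]
```

View pics/s8c.png

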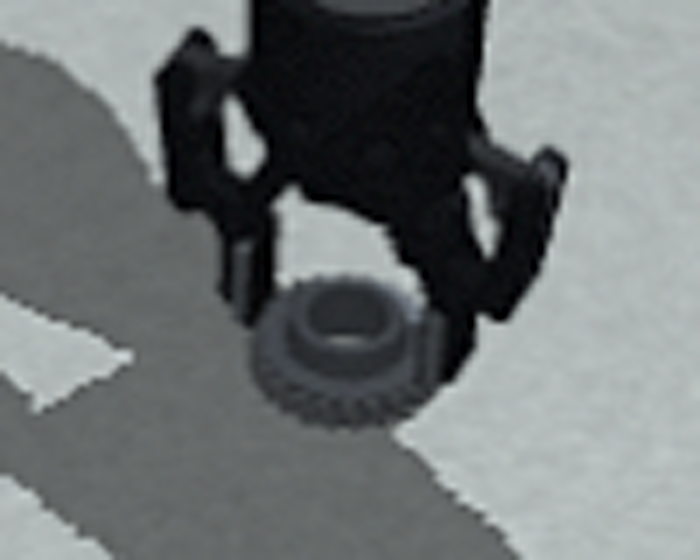

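>>> drive_tool(
  moves=[
    [[255, 0, 0, -0.005, 0, 0, 0], [255, 0, 0, -0.02, 0, 0, 0], [255, 0, 0, -0.03, 0, 0, 0], [255, 0, 0, -0.03, 0, 0, 0]],
  ],
)

```text
t: 6.98
eef_pos: [0.634, -0.2667, 0.0088]
tool_rot: [[0.0, 1.0, 0.003], [1.0, -0.0, -0.003], [-0.003, 0.003, -1.0]]
ft_force: [0.8, 1.2, -3.5]
finger_gap: 0.0613
```

Run:
```python
from h import *
cap('side','s9')
cap('top','t9')
crop('s9','s9c',310,100,100,80,7)
crop('t9','t9c',370,170,100,90,6)
s=st()
```

```text
t 7.075 pos [ 0.6331 -0.2663  0.007 ] F [-0.6  0.3 -4.6] gap 0.061209486209305
[[ 0.     1.     0.001]
 [ 1.    -0.    -0.002]
 [-0.002  0.001 -1.   ]]
```

View pics/s9c.png

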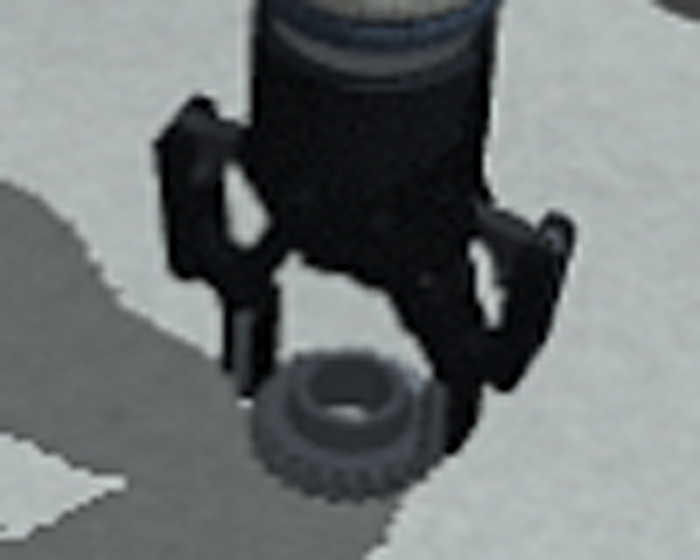

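View pics/t9c.png

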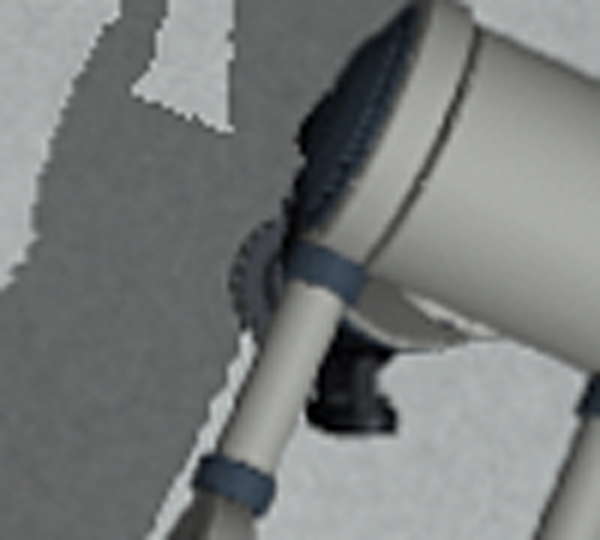

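Run:
```python
from ov import *
out=[]
for dx,dy in [(0,0),(-.003,0),(.003,0),(0,.004),(0,-.004),(0,-.008)]:
    cx,cy=.6325+dx,-.266+dy;b=.029
    out.append(overlay('s9',[(cx,cy,z+b,r) for z,r in [(.013,.033),(.023,.0185),(0,.033)]],(360,161),''))
grid(out,'g2')
```

```text
(no output)
```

View pics/g2.png

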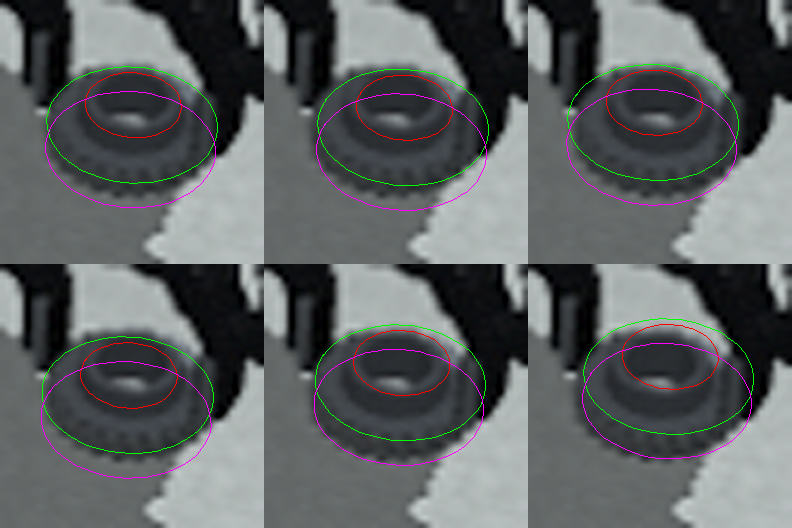

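Run:
```python
from ov import *
out=[]
C=[(.012,.052),(.05,.022),(.094,.012),(.102,.006)]
for cx,cy in [(.6302,.0145),(.6285,.0145),(.627,.0145)]:
    out.append(overlay('top0',[(cx,cy,z,r) for z,r in C],(312,221),'',w=44,s=6))
for cx,cy in [(.6285,.0145),(.628,.0125),(.627,.0145)]:
    out.append(overlay('side0',[(cx,cy,z,r) for z,r in C],(304,246),'',w=54,s=6)[30:294,30:294])
grid(out,'g3')
```

```text
(no output)
```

View pics/g3.png

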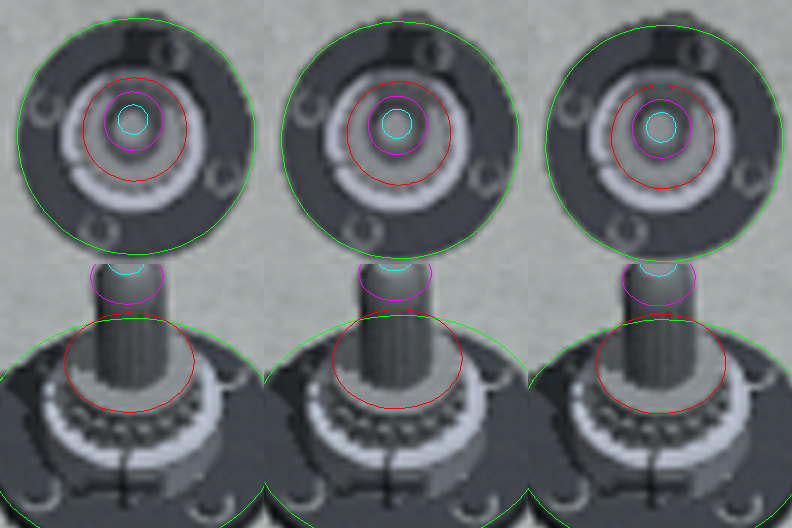

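>>> drive_tool(
  moves=[
    [[255, 0, 0, -0.06, 0, 0, 0], [255, 0.04, -0.001, -0.0975, 0, 0, 0], [255, 0.1, -0.0045, -0.0975, 0, 0, 0], [255, 0.16, -0.0045, -0.0975, 0, 0, 0], [255, 0.22, -0.0045, -0.0975, 0, 0, 0], [255, 0.27, -0.0045, -0.0975, 0, 0, 0], [255, 0.2803, -0.0045, -0.0975, 0, 0, 0], [255, 0.2803, -0.0045, -0.0975, 0, 0, 0], [255, 0.2803, -0.0045, -0.0975, 0, 0, 0]],
  ],
)

```text
t: 8.2
eef_pos: [0.6285, 0.0127, 0.1036]
tool_rot: [[0.002, 1.0, 0.0], [1.0, -0.002, -0.002], [-0.002, 0.0, -1.0]]
ft_force: [-0.3, 0.1, -4.0]
finger_gap: 0.0613
```

Run:
```python
from ov import *
cap('side','s10')
cap('top','t10')
crop('t10','t10c',265,175,100,90,6)
cr=overlay('s10',[(.6275,.0138,z+.1265,r) for z,r in [(.013,.033),(.023,.0185),(0,.033)]]+[(.6275,.0138,.102,.006)],(304,225),'',w=80,s=7)
cv2.imwrite('pics/s10c.png',cr)
s=st()
```

```text
t 8.3 pos [0.6286 0.0125 0.1037] F [-0.3  0.2 -4.1] gap 0.06118186580254425
[[ 0.002  1.     0.   ]
 [ 1.    -0.002 -0.002]
 [-0.002  0.    -1.   ]]
```

View pics/s10c.png

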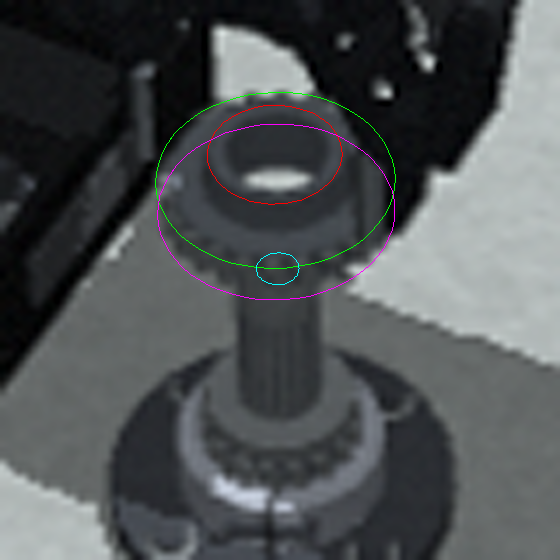

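View pics/t10c.png

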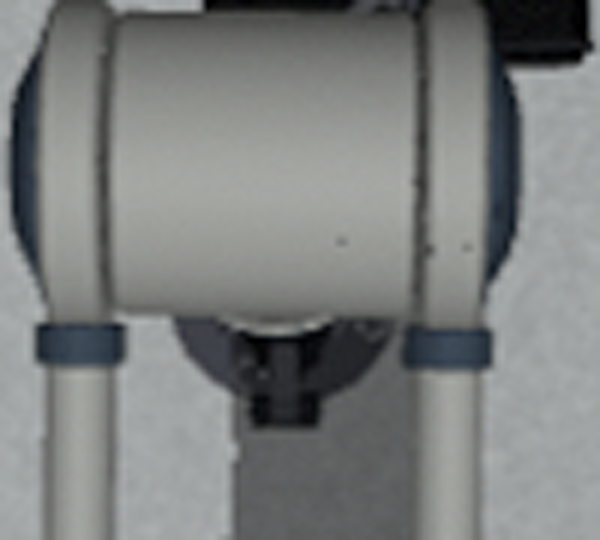

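Run:
```python
import cv2,numpy as np
im=cv2.imread('pics/s10.png')[190:260,270:340]
im=cv2.convertScaleAbs(im,alpha=2.0,beta=20)
im=cv2.resize(im,None,fx=8,fy=8,interpolation=cv2.INTER_CUBIC)
cv2.imwrite('pics/s10d.png',im)
```

```text
(no output)
```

View pics/s10d.png

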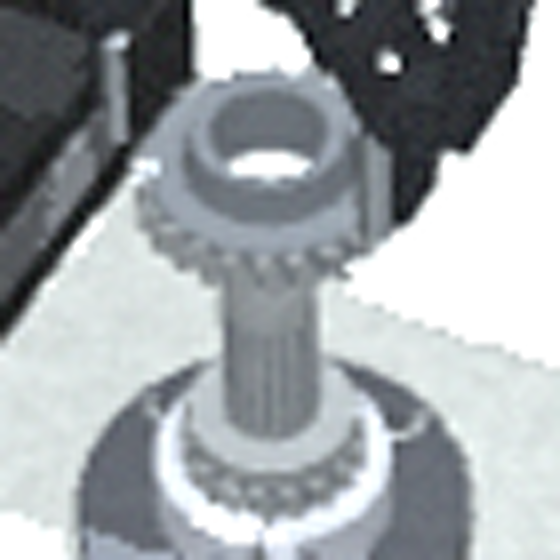

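Run:
```python
from ov import *
d=load('s10')
def ell(x,y,z,r):
    P=np.array([proj(d,(x+r*np.cos(a),y+r*np.sin(a),z)) for a in np.linspace(0,6.28,90)]); q=(P-[270,190]+.5)*8; return np.round([q[:,0].min(),q[:,0].max(),q[:,1].min(),q[:,1].max()])
b=.1037+.0215
for y in (.0126,.0145):
  print('bore top',ell(.6285,y,b+.023,.014),'cone',ell(.6285,y,b+.023,.0185),'rim',ell(.6285,y,b+.013,.033),'bot',ell(.6285,y,b,.033))
  print('shoulder',ell(.6285,y,.05,.022), 'base',ell(.6285,y,.012,.052),'collar',ell(.6285,y,.032,.031))
```

```text
bore top [206. 322.  92. 178.] cone [187. 341.  79. 192.] rim [129. 401.  64. 265.] bot [131. 401. 100. 301.]
shoulder [185. 358. 332. 464.] base [ 75. 473. 339. 649.] collar [153. 393. 350. 536.]
bore top [202. 319.  97. 183.] cone [183. 337.  84. 197.] rim [125. 398.  69. 270.] bot [127. 398. 105. 306.]
shoulder [182. 354. 337. 469.] base [ 71. 470. 344. 655.] collar [149. 389. 355. 541.]
```

>>> drive_tool(
  moves=[
    [[255, 0.002, 0, 0, 0, 0, 0], [255, 0.002, 0, 0.015, 0, 0, 0], [255, 0.002, 0, 0.024, 0, 0, 0], [255, 0.002, 0, 0.032, 0, 0, 0], [255, 0.002, 0, 0.036, 0, 0, 0], [255, 0.002, 0, 0.036, 0, 0, 0]],
  ],
)

```text
t: 9.05
eef_pos: [0.6284, 0.0162, 0.0675]
tool_rot: [[0.0, 1.0, 0.0], [1.0, -0.0, -0.002], [-0.002, 0.0, -1.0]]
ft_force: [1.0, -0.5, -4.4]
finger_gap: 0.0611
```

Run:
```python
from h import *
cap('side','s11')
im=cv2.imread('pics/s11.png')[190:260,270:340]
im=cv2.convertScaleAbs(im,alpha=2.0,beta=20)
cv2.imwrite('pics/s11d.png',cv2.resize(im,None,fx=8,fy=8,interpolation=cv2.INTER_CUBIC))
s=st()
```

```text
t 9.1 pos [0.6287 0.0162 0.068 ] F [ 0.2 -0.3 -3.7] gap 0.061263952649621284
[[ 0.     1.     0.001]
 [ 1.    -0.    -0.002]
 [-0.002  0.001 -1.   ]]
```

View pics/s11d.png

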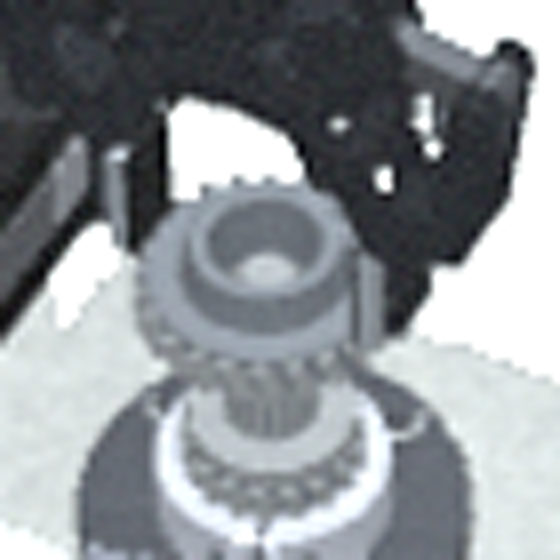

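```bash
cp pics/s10.npy /tmp/
python3 - <<'E'
from ov import *
d=load('s11')
def ell(x,y,z,r):
    P=np.array([proj(d,(x+r*np.cos(a),y+r*np.sin(a),z)) for a in np.linspace(0,6.28,90)]); q=(P-[270,190]+.5)*8; return np.round([q[:,0].min(),q[:,0].max(),q[:,1].min(),q[:,1].max()])
b=.0675+.0215
for y in (.0145,.0162):
  print(y,'bore top',ell(.628,y,b+.023,.014),'cone',ell(.628,y,b+.023,.0185),'rim',ell(.628,y,b+.013,.033),'bot',ell(.628,y,b,.033),'nose',ell(.628,y,.102,.006),ell(.628,y,.094,.012))
arm.read_camera('side');st()
E
```

```text
0.0145 bore top [208. 322. 199. 284.] cone [190. 340. 185. 298.] rim [132. 399. 169. 370.] bot [134. 399. 204. 404.] nose [242. 290. 250. 286.] [218. 315. 253. 326.]
0.0162 bore top [205. 319. 203. 288.] cone [186. 337. 190. 302.] rim [129. 396. 174. 374.] bot [131. 396. 208. 409.] nose [238. 287. 254. 291.] [215. 311. 257. 330.]
t 9.15 pos [0.6289 0.0161 0.0683] F [-0.8 -0.3 -4. ] gap 0.06122469856626673
[[ 0.     1.     0.001]
 [ 1.    -0.    -0.002]
 [-0.002  0.001 -1.   ]]
```

>>> drive_tool(
  moves=[
    [[255, 0, 0, 0.01, 0, 0, 0], [255, 0, 0, 0.02, 0, 0, 0], [255, 0, 0, 0.029, 0, 0, 0], [255, 0, 0, 0.034, 0, 0, 0], [255, 0, 0, 0.034, 0, 0, 0]],
  ],
)

```text
t: 9.78
eef_pos: [0.6283, 0.016, 0.0331]
tool_rot: [[0.0, 1.0, -0.001], [1.0, -0.0, -0.002], [-0.002, -0.001, -1.0]]
ft_force: [0.1, 0.4, -4.1]
finger_gap: 0.0617
```

>>> drive_tool(
  moves=[
    [[255, 0, 0, 0.002, 0, 0, 0], [255, 0, 0, 0.004, 0, 0, 0], [255, 0, 0, 0.005, 0, 0, 0], [255, 0, 0, 0.005, 0, 0, 0]],
  ],
)

```text
t: 10.28
eef_pos: [0.6286, 0.016, 0.0288]
tool_rot: [[0.0, 1.0, 0.001], [1.0, -0.0, -0.002], [-0.002, 0.001, -1.0]]
ft_force: [0.4, 0.3, -4.1]
finger_gap: 0.0611
```

```bash
cat >> h.py <<'E'
def sd(f,x0=270,y0=190,w=70,h=70,s=8,a=2.0):
    cap('side',f)
    im=cv2.imread('pics/'+f+'.png')[y0:y0+h,x0:x0+w]
    cv2.imwrite('pics/'+f+'d.png',cv2.resize(cv2.convertScaleAbs(im,alpha=a,beta=20),None,fx=s,fy=s,interpolation=cv2.INTER_CUBIC)); st()
E
python3 -c "
from h import *
sd('s12')"
```

```text
t 10.325 pos [0.6287 0.016  0.029 ] F [-0.1 -0.6 -3.3] gap 0.06107695174037876
[[ 0.     1.     0.001]
 [ 1.    -0.    -0.002]
 [-0.002  0.001 -1.   ]]
```

View pics/s12d.png

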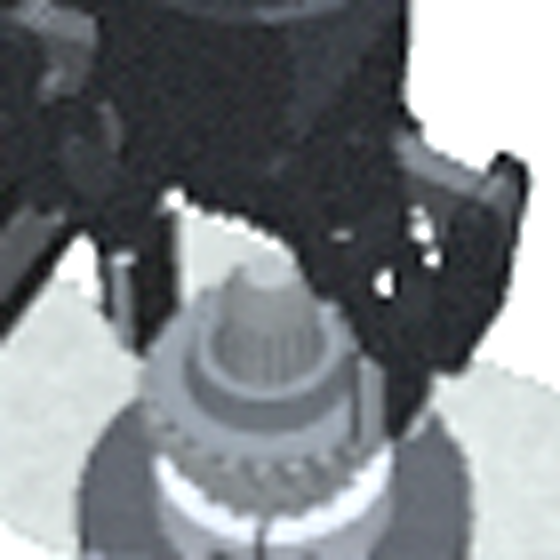

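>>> drive_tool(
  moves=[
    [[255, 0, 0, 0.001, 0, 0, 0], [255, 0, 0, 0.001, 0, 0, 0], [255, 0, 0, 0.002, 0, 0, 0], [255, 0, 0, 0.002, 0, 0, 0]],
  ],
)

```text
t: 10.82
eef_pos: [0.6289, 0.016, 0.0285]
tool_rot: [[0.0, 1.0, 0.002], [1.0, -0.0, -0.002], [-0.002, 0.002, -1.0]]
ft_force: [-4.9, 0.1, 4.5]
finger_gap: 0.0611
```

>>> drive_tool(
  moves=[
    [[255, 0, 0, -0.001, 0, 0, 0], [30, 0, 0, -0.001, 0, 0, 0], [30, 0, 0, -0.001, 0, 0, 0], [30, 0, 0, -0.001, 0, 0, 0], [30, 0, 0, -0.02, 0, 0, 0], [30, 0, 0, -0.07, 0, 0, 0], [30, 0, 0, -0.12, 0, 0, 0]],
  ],
)

```text
t: 11.7
eef_pos: [0.6285, 0.0162, 0.1495]
tool_rot: [[0.0, 1.0, 0.001], [1.0, -0.0, -0.002], [-0.002, 0.001, -1.0]]
ft_force: [0.2, 0.2, 0.4]
finger_gap: 0.0753
```

```bash
python3 -c "
from h import *
sd('s13')
to((.4450,-.149,.09),np.array([[0,1,0],[1,0,0],[0,0,-1.]]))"
```

```text
t 11.75 pos [0.6312 0.0161 0.1591] F [-0.1 -0.1  7. ] gap 0.07528665941698642
[[ 0.     1.     0.014]
 [ 1.    -0.    -0.002]
 [-0.002  0.014 -1.   ]]
shift [-0.1651 -0.1871  0.0668] turn [ 0.79  0.12 -0.02]
```

View pics/s13d.png

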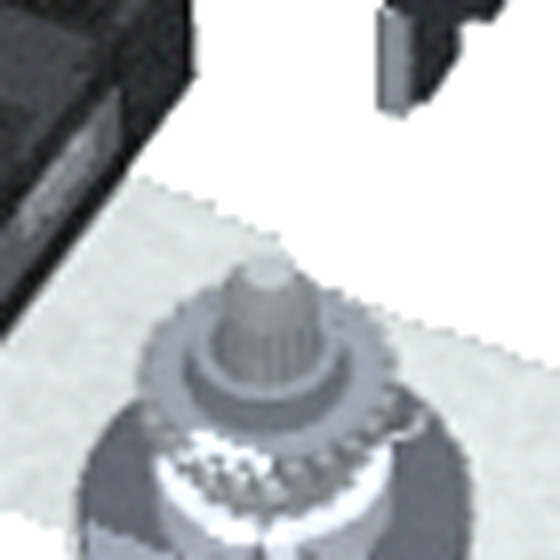

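>>> drive_tool(
  moves=[
    [[30, -0.165, -0.1835, 0.06, 0, 0, 0], [30, -0.165, -0.1835, 0.06, 0, 0, 0], [30, -0.165, -0.1835, 0.06, 0, 0, 0], [30, -0.165, -0.1835, 0.06, 0, 0, 0], [30, -0.165, -0.1835, 0.06, 0, 0, 0], [30, -0.165, -0.1835, 0.09, 0, 0, 0], [30, -0.165, -0.1835, 0.12, 0, 0, 0], [30, -0.165, -0.1835, 0.12, 0, 0, 0]],
  ],
)

```text
t: 12.75
eef_pos: [0.4445, -0.148, 0.026]
tool_rot: [[-0.0, 1.0, -0.002], [1.0, 0.0, -0.0], [-0.0, -0.002, -1.0]]
ft_force: [0.4, -0.0, -0.6]
finger_gap: 0.0751
```

```bash
python3 -c "
from h import *
sd('s14',375,180,80,70,8,1.6)
cap('top','t14');crop('t14','t14c',330,250,90,80,6)"
```

```text
t 12.8 pos [ 0.4454 -0.1484  0.0277] F [ 1.  -0.6  0. ] gap 0.07518976339312451
[[-0.     1.     0.   ]
 [ 1.     0.    -0.001]
 [-0.001  0.    -1.   ]]
```

View pics/s14d.png

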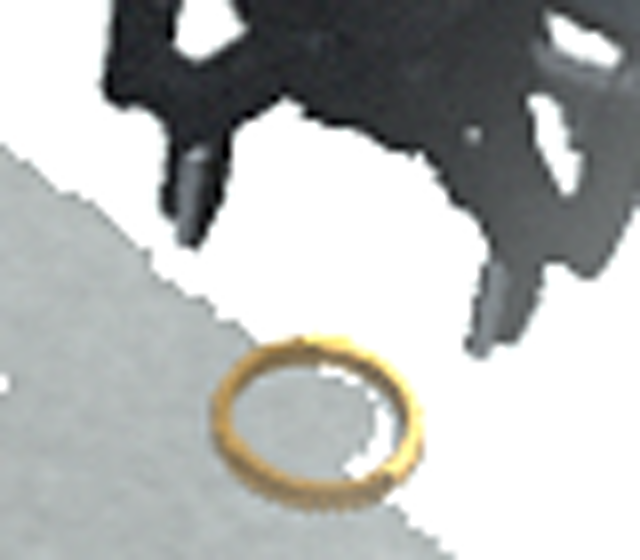

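View pics/t14c.png

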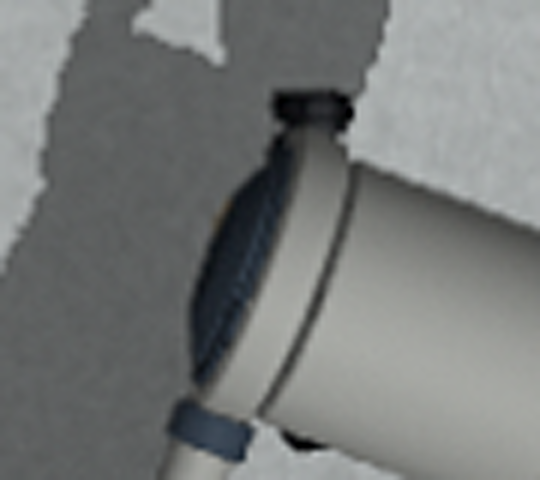

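Run:
```python
from ov import *
out=[]
for cx,cy in [(.445,-.149),(.447,-.149),(.445,-.147),(.447,-.146),(.446,-.151),(.448,-.149)]:
    out.append(overlay('side0',[(cx,cy,z,r) for z,r in [(.008,.029),(0,.029),(.008,.024)]],(414,232),''))
grid(out,'g4')
out=[]
for cx,cy in [(.445,-.149),(.447,-.149),(.445,-.147)]:
    out.append(overlay('top0',[(cx,cy,z,r) for z,r in [(.008,.029),(0,.029),(.008,.024)]],(376,290),''))
grid(out,'g5')
d=load('s14')
print([(proj(d,(.4454+s*.0375,-.1484,.056))-[375,180])*8 for s in(1,-1)])
```

```text
[array([200.5891405 , 241.54663893]), array([464.27396717, 340.54552131])]
```

View pics/g4.png

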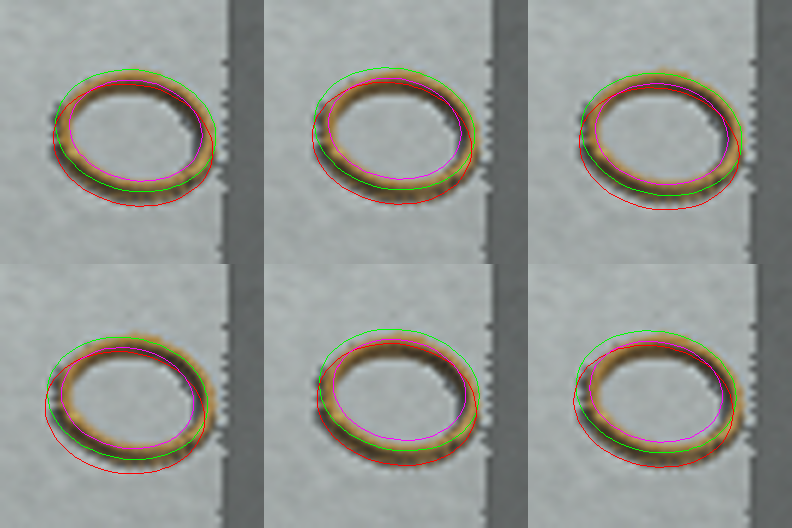

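View pics/g5.png

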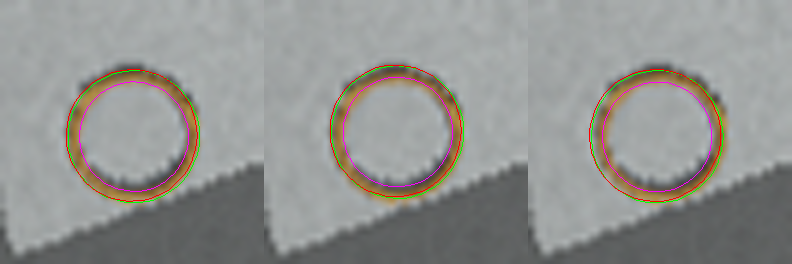

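>>> drive_tool(
  moves=[
    [[45, -0.001, 0, 0.03, 0, 0, 0], [45, -0.001, 0, 0.044, 0, 0, 0], [45, -0.001, 0, 0.048, 0, 0, 0], [45, -0.001, 0, 0.05, 0, 0, 0], [45, -0.001, 0, 0.051, 0, 0, 0], [45, -0.001, 0, 0.051, 0, 0, 0]],
  ],
)

```text
t: 13.6
eef_pos: [0.4455, -0.1501, -0.0234]
tool_rot: [[0.0, 1.0, 0.002], [1.0, -0.0, -0.002], [-0.002, 0.002, -1.0]]
ft_force: [-0.9, -0.3, 0.1]
finger_gap: 0.0703
```

```bash
python3 -c "
from h import *
sd('s15',375,180,80,70,8,1.6)"
```

```text
t 13.65 pos [ 0.4454 -0.1501 -0.0235] F [-0.5 -0.8  0.5] gap 0.07026246689500164
[[ 0.     1.     0.001]
 [ 1.    -0.    -0.002]
 [-0.002  0.001 -1.   ]]
```

View pics/s15d.png

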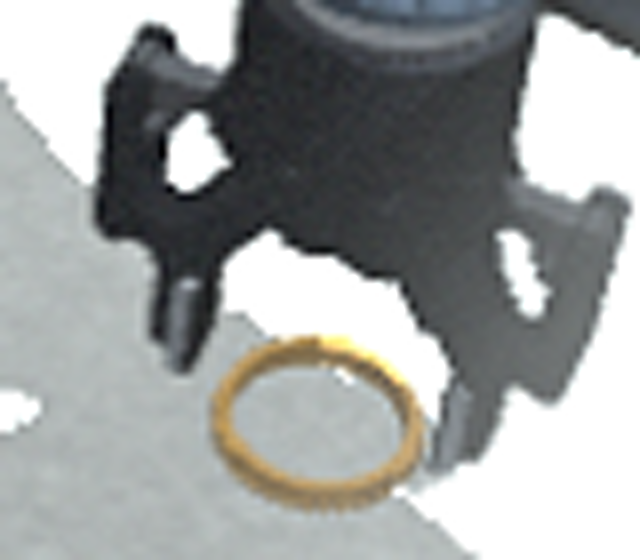

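>>> drive_tool(
  moves=[
    [[45, 0, 0, 0.002, 0, 0, 0], [45, 0, 0, 0.003, 0, 0, 0], [45, 0, 0, 0.003, 0, 0, 0]],
  ],
)

```text
t: 14.02
eef_pos: [0.445, -0.1499, -0.0271]
tool_rot: [[0.0, 1.0, 0.0], [1.0, -0.0, -0.001], [-0.001, 0.0, -1.0]]
ft_force: [0.6, 0.1, 0.1]
finger_gap: 0.0704
```

>>> drive_tool(
  moves=[
    [[255, 0, 0, 0, 0, 0, 0], [255, 0, 0, 0.0, 0, 0, 0], [255, 0, 0, 0, 0, 0, 0], [255, 0, 0, 0, 0, 0, 0]],
  ],
)

```text
t: 14.52
eef_pos: [0.4454, -0.1501, -0.0258]
tool_rot: [[0.0, 1.0, 0.001], [1.0, -0.0, -0.002], [-0.002, 0.001, -1.0]]
ft_force: [-2.8, 1.8, 5.4]
finger_gap: 0.0538
```

```bash
python3 -c "
from h import *
sd('s16',375,180,80,70,8,1.6)"
```

```text
t 14.575 pos [ 0.4454 -0.1501 -0.0258] F [-3.6  0.4  6.4] gap 0.05402063581510764
[[ 0.     1.     0.001]
 [ 1.    -0.    -0.002]
 [-0.002  0.001 -1.   ]]
```

View pics/s16d.png

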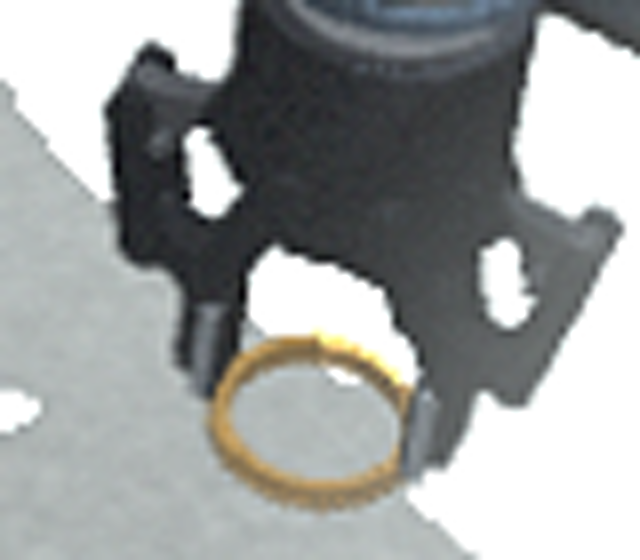

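>>> drive_tool(
  moves=[
    [[255, 0, 0, -0.03, 0, 0, 0], [255, 0, 0, -0.09, 0, 0, 0], [255, 0.035, 0.04, -0.116, 0, 0, 0], [255, 0.075, 0.083, -0.116, 0, 0, 0], [255, 0.115, 0.128, -0.116, 0, 0, 0], [255, 0.15, 0.168, -0.116, 0, 0, 0], [255, 0.1646, 0.1831, -0.116, 0, 0, 0], [255, 0.1646, 0.1831, -0.116, 0, 0, 0], [255, 0.1646, 0.1831, -0.116, 0, 0, 0]],
  ],
)

```text
t: 15.7
eef_pos: [0.6276, 0.0141, 0.0887]
tool_rot: [[0.001, 1.0, -0.0], [1.0, -0.001, -0.002], [-0.002, -0.0, -1.0]]
ft_force: [0.3, -0.2, -1.9]
finger_gap: 0.054
```

```bash
python3 -c "
from h import *
sd('s17')"
```

```text
t 15.75 pos [0.6276 0.0138 0.0889] F [-0.6 -1.  -1.3] gap 0.05424098644741169
[[ 0.001  1.     0.   ]
 [ 1.    -0.001 -0.002]
 [-0.002  0.    -1.   ]]
```

View pics/s17d.png

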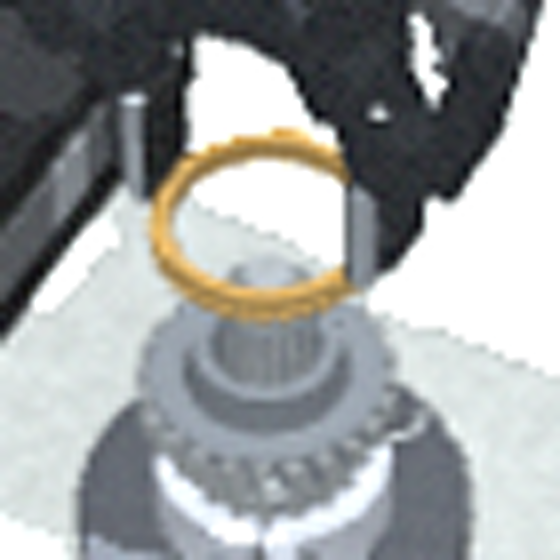

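```bash
cat >> h.py <<'E'
def ell(d,x,y,z,r,o=(270,190),s=8):
    P=np.array([proj(d,(x+r*np.cos(a),y+r*np.sin(a),z)) for a in np.linspace(0,6.28,90)]); q=(P-list(o)+.5)*s; return np.round([q[:,0].min(),q[:,0].max(),q[:,1].min(),q[:,1].max()])
E
python3 - <<'E'
from h import *
d=load('s17')
for x,y in((.6282,.0145),(.6282,.0125),(.6272,.0145)):
    print('ringtop',ell(d,x,y,.1227,.029),'in',ell(d,x,y,.1227,.024),'ringbot',ell(d,x,y,.1147,.029),'cone',ell(d,x,y,.073,.0185),'rim',ell(d,x,y,.063,.033),'nose',ell(d,x,y,.102,.006))
E
```

```text
ringtop [145. 382. 124. 301.] in [165. 362. 139. 285.] ringbot [146. 382. 146. 323.] cone [194. 341. 288. 400.] rim [138. 398. 272. 471.] nose [241. 289. 249. 286.]
ringtop [149. 386. 119. 295.] in [169. 366. 134. 280.] ringbot [150. 386. 141. 317.] cone [198. 344. 283. 395.] rim [142. 402. 266. 465.] nose [245. 293. 244. 280.]
ringtop [148. 386. 126. 302.] in [169. 366. 141. 287.] ringbot [149. 386. 148. 324.] cone [197. 344. 290. 402.] rim [141. 402. 273. 472.] nose [244. 293. 251. 287.]
```

>>> drive_tool(
  moves=[
    [[255, 0, 0, 0.015, 0, 0, 0], [255, 0, 0, 0.03, 0, 0, 0], [255, 0, 0, 0.042, 0, 0, 0], [255, 0, 0, 0.047, 0, 0, 0], [255, 0, 0, 0.049, 0, 0, 0], [255, 0, 0, 0.049, 0, 0, 0]],
  ],
)

```text
t: 16.5
eef_pos: [0.6285, 0.0147, 0.0403]
tool_rot: [[0.0, 1.0, 0.001], [1.0, -0.0, -0.002], [-0.002, 0.001, -1.0]]
ft_force: [-0.2, -1.0, -0.3]
finger_gap: 0.0536
```

```bash
python3 -c "
from h import *
sd('s18')"
```

```text
t 16.55 pos [0.6286 0.0147 0.0405] F [ 0.8 -0.9 -1.5] gap 0.0538940328817303
[[ 0.     1.     0.002]
 [ 1.    -0.    -0.002]
 [-0.002  0.002 -1.   ]]
```

View pics/s18d.png

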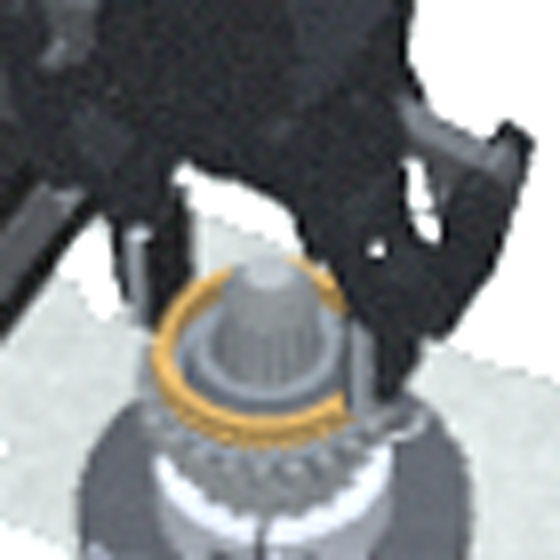

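Around the cone, with no contact yet. I'll feel down to the rim.

>>> drive_tool(
  moves=[
    [[255, 0, 0, 0.001, 0, 0, 0], [255, 0, 0, 0.002, 0, 0, 0], [255, 0, 0, 0.003, 0, 0, 0], [255, 0, 0, 0.003, 0, 0, 0]],
  ],
)

```text
t: 17.05
eef_pos: [0.6283, 0.0147, 0.0373]
tool_rot: [[0.0, 1.0, 0.001], [1.0, -0.0, -0.002], [-0.002, 0.001, -1.0]]
ft_force: [-0.7, -0.1, 1.8]
finger_gap: 0.0536
```

>>> drive_tool(
  moves=[
    [[255, 0, 0, 0.001, 0, 0, 0], [255, 0, 0, 0.001, 0, 0, 0], [255, 0, 0, 0.001, 0, 0, 0]],
  ],
)

```text
t: 17.42
eef_pos: [0.6284, 0.0146, 0.0373]
tool_rot: [[0.0, 1.0, 0.002], [1.0, -0.0, -0.002], [-0.002, 0.002, -1.0]]
ft_force: [-3.5, 0.7, 5.9]
finger_gap: 0.0541
```

```bash
python3 -c "
from h import *
sd('s19')"
```

```text
t 17.475 pos [0.6284 0.0147 0.0373] F [-3.4  0.2  6.4] gap 0.05396182880800358
[[ 0.     1.     0.002]
 [ 1.    -0.    -0.002]
 [-0.002  0.002 -1.   ]]
```

View pics/s19d.png

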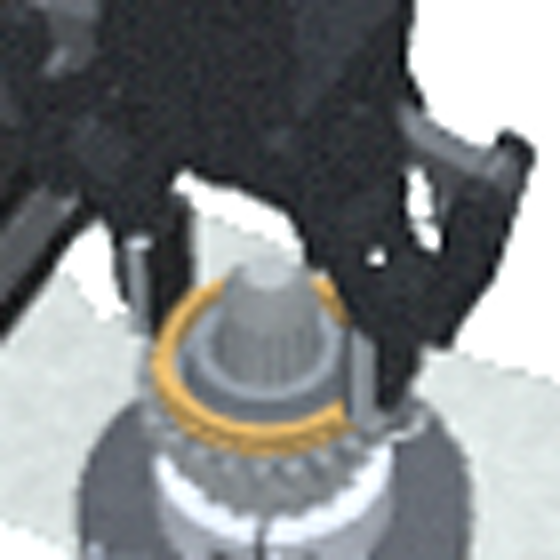

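>>> drive_tool(
  moves=[
    [[255, 0, 0, -0.001, 0, 0, 0], [30, 0, 0, -0.001, 0, 0, 0], [30, 0, 0, -0.001, 0, 0, 0], [30, 0, 0, -0.001, 0, 0, 0], [30, 0, 0, -0.02, 0, 0, 0], [30, 0, 0, -0.07, 0, 0, 0], [30, 0, 0, -0.1, 0, 0, 0], [30, 0, 0, -0.1, 0, 0, 0]],
  ],
)

```text
t: 18.48
eef_pos: [0.6302, 0.0147, 0.1417]
tool_rot: [[0.0, 1.0, 0.009], [1.0, -0.0, -0.002], [-0.002, 0.009, -1.0]]
ft_force: [0.4, 0.1, -0.8]
finger_gap: 0.0753
```

Run:
```python
from ov import *
sd('s20')
out=[]
for cx,cy in [(.4566,.1403),(.4556,.1403),(.4546,.1403)]:
    out.append(overlay('top0',[(cx,cy,z,r) for z,r in [(.014,.032),(0,.032),(.014,.014)]],(265,287),''))
for cx,cy in [(.4556,.1403),(.4556,.1385),(.4546,.1403)]:
    out.append(overlay('side0',[(cx,cy,z,r) for z,r in [(.014,.032),(0,.032),(.014,.014)]],(351,332),''))
grid(out,'g6')
```

```text
t 18.525 pos [0.6292 0.0148 0.1388] F [ 0.   0.7 -0.1] gap 0.07540693991493541
[[ 0.     1.     0.005]
 [ 1.    -0.    -0.002]
 [-0.002  0.005 -1.   ]]
```

View pics/s20d.png

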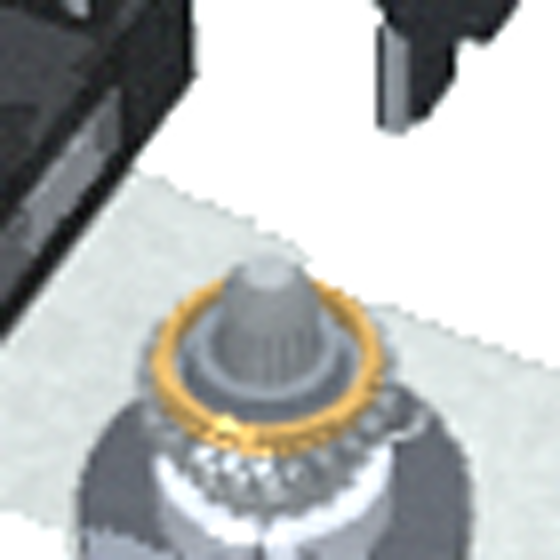

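View pics/g6.png

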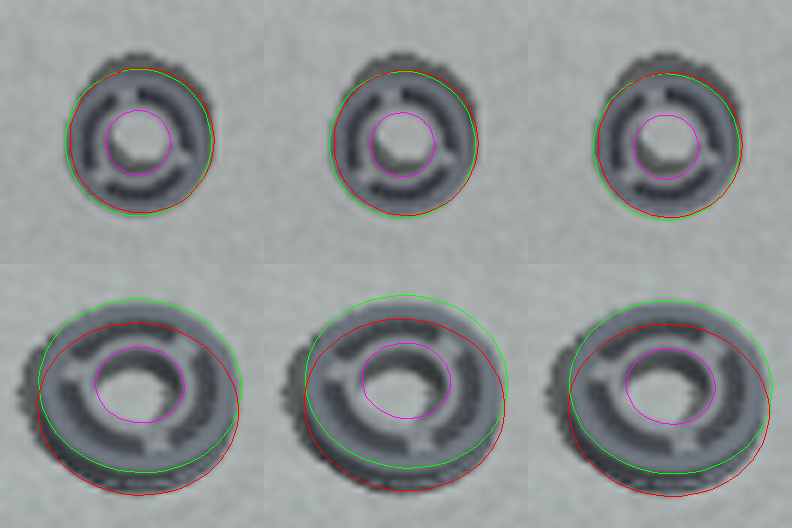

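>>> drive_tool(
  moves=[
    [[30, 0.1253, -0.1725, 0.03, 0, 0, 0], [30, 0.1253, -0.1725, 0.03, 0, 0, 0], [30, 0.1253, -0.1725, 0.03, 0, 0, 0], [30, 0.1253, -0.1725, 0.03, 0, 0, 0], [30, 0.1253, -0.1725, 0.08, 0, 0, 0], [30, 0.1253, -0.1725, 0.13, 0, 0, 0], [30, 0.1253, -0.1725, 0.14, 0, 0, 0], [30, 0.1253, -0.1725, 0.14, 0, 0, 0]],
  ],
)

```text
t: 19.52
eef_pos: [0.4554, 0.1398, -0.0046]
tool_rot: [[0.001, 1.0, -0.001], [1.0, -0.001, -0.002], [-0.002, -0.001, -1.0]]
ft_force: [-0.1, 0.3, 0.2]
finger_gap: 0.0752
```

```bash
python3 -c "
from h import *
sd('s21',305,280,90,75,7,1.6)"
```

```text
t 19.575 pos [ 0.4566  0.14   -0.003 ] F [0.4 0.  0.5] gap 0.0753725801704706
[[ 0.001  1.     0.002]
 [ 1.    -0.001 -0.001]
 [-0.001  0.002 -1.   ]]
```

View pics/s21d.png

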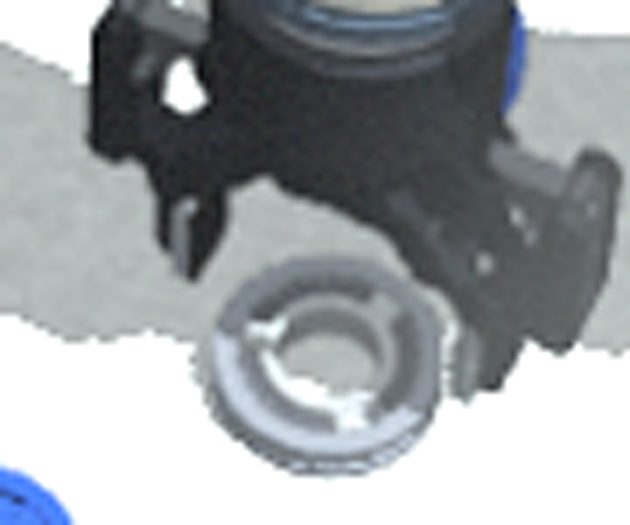

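>>> drive_tool(
  moves=[
    [[30, 0, 0, 0.015, 0, 0, 0], [30, 0, 0, 0.019, 0, 0, 0], [30, 0, 0, 0.022, 0, 0, 0], [30, 0, 0, 0.022, 0, 0, 0]],
  ],
)

```text
t: 20.08
eef_pos: [0.4558, 0.1399, -0.0265]
tool_rot: [[0.0, 1.0, 0.0], [1.0, -0.0, -0.002], [-0.002, 0.0, -1.0]]
ft_force: [-0.5, -0.2, 1.3]
finger_gap: 0.0756
```

```bash
python3 -c "
from h import *
sd('s22',305,280,90,75,7,1.6)"
```

```text
t 20.125 pos [ 0.4559  0.1399 -0.0263] F [ 0.5 -0.1 -0.5] gap 0.07527214274849972
[[ 0.     1.     0.001]
 [ 1.    -0.    -0.002]
 [-0.002  0.001 -1.   ]]
```

View pics/s22d.png

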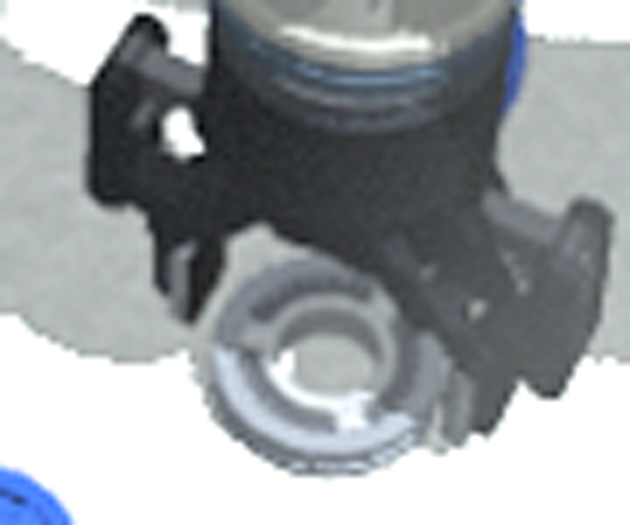

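>>> drive_tool(
  moves=[
    [[255, 0, 0, 0, 0, 0, 0], [255, 0, 0, 0.0, 0, 0, 0], [255, 0, 0, 0, 0, 0, 0], [255, 0, 0, 0, 0, 0, 0]],
  ],
)

```text
t: 20.62
eef_pos: [0.4565, 0.1401, -0.0255]
tool_rot: [[0.0, 1.0, 0.002], [1.0, -0.0, -0.001], [-0.001, 0.002, -1.0]]
ft_force: [-0.4, -0.1, 5.8]
finger_gap: 0.0603
```

```bash
python3 -c "
from h import *
sd('s23',305,280,90,75,7,1.6)"
```

```text
t 20.675 pos [ 0.4565  0.1401 -0.0255] F [0.3 0.7 5.6] gap 0.06033771607024278
[[ 0.     1.     0.002]
 [ 1.    -0.    -0.001]
 [-0.001  0.002 -1.   ]]
```

View pics/s23d.png

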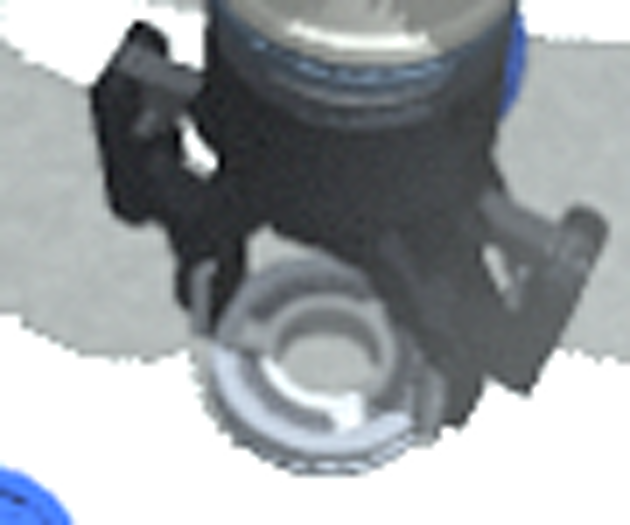

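>>> drive_tool(
  moves=[
    [[255, 0, 0, -0.03, 0, 0, 0], [255, 0, 0, -0.09, 0, 0, 0], [255, -0.025, 0.035, -0.115, 0, 0, 0], [255, -0.06, 0.085, -0.115, 0, 0, 0], [255, -0.095, 0.13, -0.115, 0, 0, 0], [255, -0.118, 0.163, -0.115, 0, 0, 0], [255, -0.125, 0.172, -0.115, 0, 0, 0], [255, -0.125, 0.172, -0.115, 0, 0, 0], [255, -0.125, 0.172, -0.115, 0, 0, 0]],
  ],
)

```text
t: 21.8
eef_pos: [0.6267, 0.016, 0.0885]
tool_rot: [[-0.001, 1.0, -0.0], [1.0, 0.001, -0.001], [-0.001, -0.0, -1.0]]
ft_force: [-0.0, 0.8, -3.0]
finger_gap: 0.0606
```

```bash
python3 -c "
from h import *
sd('s24')
d=load('s24')
for x,y in((.6282,.0145),(.6282,.0125),(.6272,.0145)):
    print('top',ell(d,x,y,.129,.032),'bore',ell(d,x,y,.129,.014),'bot',ell(d,x,y,.115,.032),'nose',ell(d,x,y,.102,.006))
"
```

```text
t 21.85 pos [0.6269 0.0161 0.0889] F [-0.2  0.5 -2.3] gap 0.06022971428798169
[[-0.001  1.     0.   ]
 [ 1.     0.001 -0.001]
 [-0.001  0.    -1.   ]]
top [131. 395.  98. 293.] bore [205. 321. 152. 237.] bot [134. 395. 137. 331.] nose [241. 289. 249. 286.]
top [136. 399.  93. 288.] bore [209. 325. 146. 231.] bot [138. 398. 132. 326.] nose [245. 293. 244. 280.]
top [135. 398. 100. 295.] bore [209. 324. 153. 238.] bot [137. 398. 138. 333.] nose [244. 293. 251. 287.]
```

View pics/s24d.png

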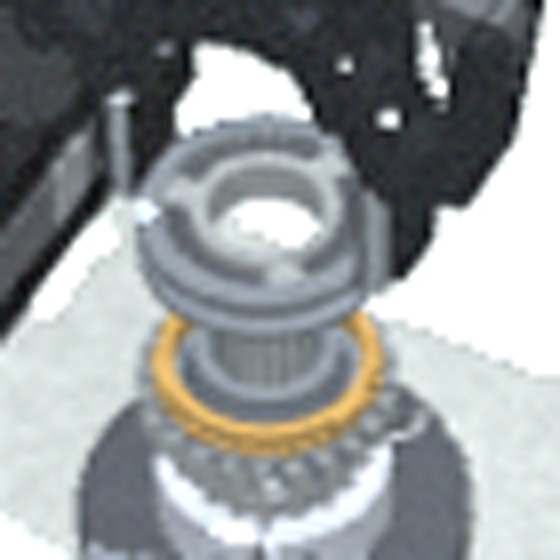

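>>> drive_tool(
  moves=[
    [[255, 0, 0, 0, 0, 0, 0], [255, 0, 0, 0, 0, 0, 0]],
  ],
)

```text
t: 22.1
eef_pos: [0.6275, 0.0155, 0.0893]
tool_rot: [[-0.0, 1.0, 0.001], [1.0, 0.0, -0.002], [-0.002, 0.001, -1.0]]
ft_force: [0.8, 0.1, -2.6]
finger_gap: 0.0607
```

```bash
python3 -c "
from h import *
sd('s25')
"
```

```text
t 22.15 pos [0.6275 0.0154 0.0893] F [ 0.1 -0.7 -2.2] gap 0.06027255674822724
[[-0.     1.     0.001]
 [ 1.     0.    -0.002]
 [-0.002  0.001 -1.   ]]
```

View pics/s25d.png

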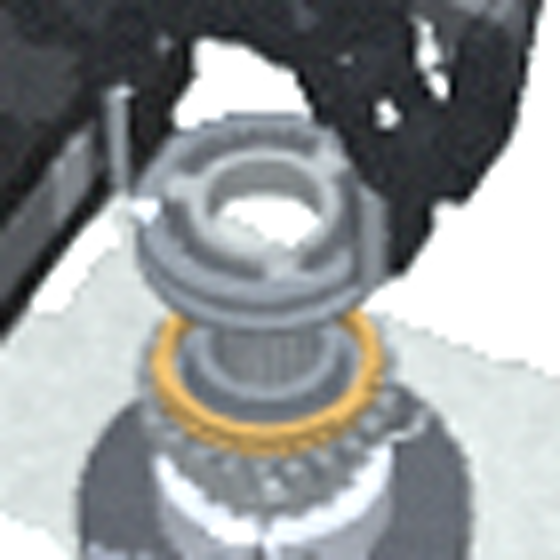

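>>> drive_tool(
  moves=[
    [[255, 0, 0, 0.008, 0, 0, 0], [255, 0, 0, 0.016, 0, 0, 0], [255, 0, 0, 0.024, 0, 0, 0], [255, 0, 0, 0.03, 0, 0, 0], [255, 0, 0, 0.03, 0, 0, 0]],
  ],
)

```text
t: 22.78
eef_pos: [0.6272, 0.015, 0.0579]
tool_rot: [[0.0, 1.0, -0.001], [1.0, -0.0, -0.002], [-0.002, -0.001, -1.0]]
ft_force: [0.7, 0.4, -2.4]
finger_gap: 0.0601
```

```bash
python3 -c "
from h import *
sd('s26')
"
```

```text
t 22.825 pos [0.6276 0.015  0.0586] F [ 0.4  1.9 -3.1] gap 0.06053027488235624
[[ 0.     1.     0.   ]
 [ 1.    -0.    -0.002]
 [-0.002  0.    -1.   ]]
```

View pics/s26d.png

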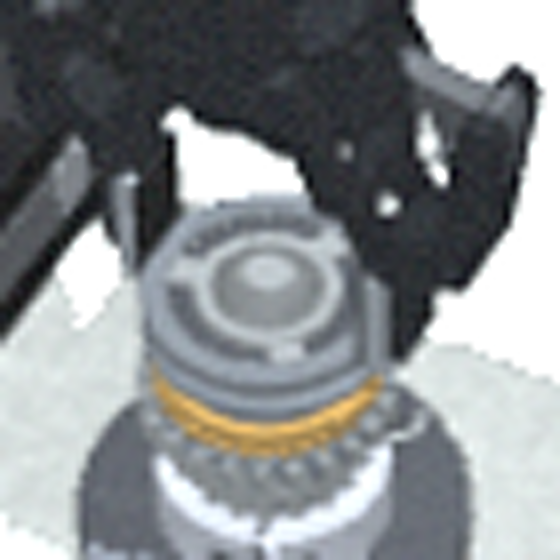

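>>> drive_tool(
  moves=[
    [[255, 0, 0, 0.004, 0, 0, 0], [255, 0, 0, 0.007, 0, 0, 0], [255, 0, 0, 0.009, 0, 0, 0], [255, 0, 0, 0.01, 0, 0, 0], [255, 0, 0, 0.011, 0, 0, 0], [255, 0, 0, 0.011, 0, 0, 0]],
  ],
)

```text
t: 23.58
eef_pos: [0.6277, 0.015, 0.0479]
tool_rot: [[0.0, 1.0, 0.001], [1.0, -0.0, -0.002], [-0.002, 0.001, -1.0]]
ft_force: [-0.2, -0.5, -3.3]
finger_gap: 0.0603
```

>>> drive_tool(
  moves=[
    [[255, 0, 0, 0.001, 0, 0, 0], [255, 0, 0, 0.001, 0, 0, 0], [255, 0, 0, 0.002, 0, 0, 0], [255, 0, 0, 0.002, 0, 0, 0]],
  ],
)

```text
t: 24.08
eef_pos: [0.6279, 0.015, 0.0475]
tool_rot: [[0.0, 1.0, 0.002], [1.0, -0.0, -0.002], [-0.002, 0.002, -1.0]]
ft_force: [-3.5, 0.2, 6.2]
finger_gap: 0.0605
```

```bash
python3 -c "
from h import *
sd('s27')
"
```

```text
t 24.125 pos [0.6279 0.015  0.0475] F [-4.2 -0.8  5.5] gap 0.060328755283311226
[[ 0.     1.     0.002]
 [ 1.    -0.    -0.002]
 [-0.002  0.002 -1.   ]]
```

View pics/s27d.png

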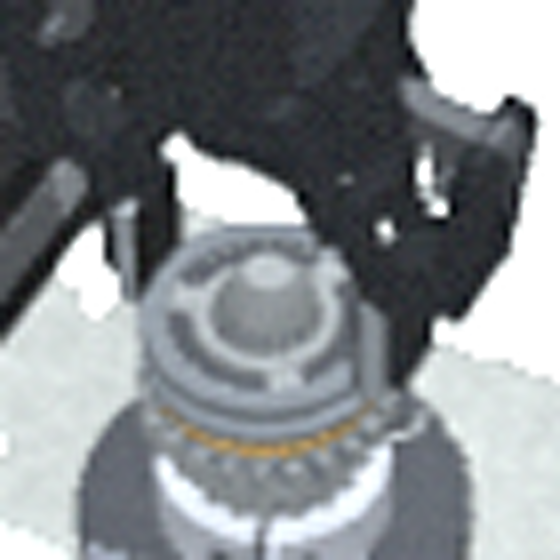

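Contact came exactly at the predicted height of 0.0475. I'll release and fit the bearing position.

>>> drive_tool(
  moves=[
    [[255, 0, 0, -0.001, 0, 0, 0], [30, 0, 0, -0.001, 0, 0, 0], [30, 0, 0, -0.001, 0, 0, 0], [30, 0, 0, -0.001, 0, 0, 0], [30, 0, 0, -0.02, 0, 0, 0], [30, 0, 0, -0.06, 0, 0, 0], [30, 0, 0, -0.09, 0, 0, 0], [30, 0, 0, -0.09, 0, 0, 0]],
  ],
)

```text
t: 25.12
eef_pos: [0.6297, 0.015, 0.1415]
tool_rot: [[0.0, 1.0, 0.009], [1.0, -0.0, -0.002], [-0.002, 0.009, -1.0]]
ft_force: [0.8, -0.1, 0.5]
finger_gap: 0.0755
```

Run:
```python
from ov import *
sd('s28')
out=[]
C=[(.011,.026),(0,.026),(.011,.014)]
for cx,cy in [(.6282,.243),(.6272,.243),(.6277,.2445)]:
    out.append(overlay('top0',[(cx,cy,z,r) for z,r in C],(226,224),''))
for cx,cy in [(.6277,.243),(.6277,.246),(.6262,.2445)]:
    out.append(overlay('side0',[(cx,cy,z,r) for z,r in C],(246,338),''))
grid(out,'g7')
```

```text
t 25.175 pos [0.6287 0.0151 0.1387] F [0.2 0.1 0.1] gap 0.07540505581012079
[[ 0.     1.     0.005]
 [ 1.    -0.    -0.002]
 [-0.002  0.005 -1.   ]]
```

View pics/s28d.png

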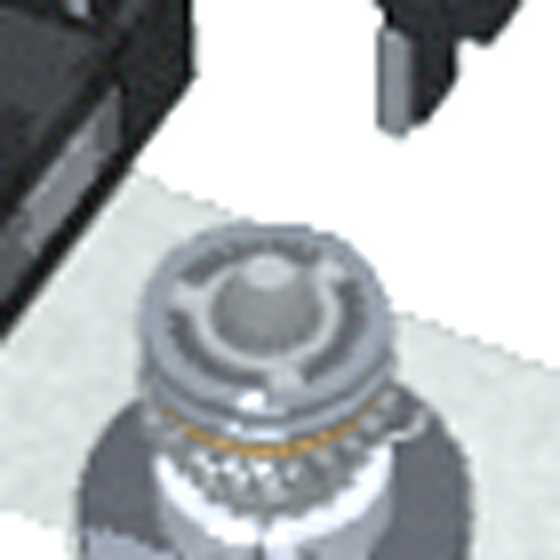

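View pics/g7.png

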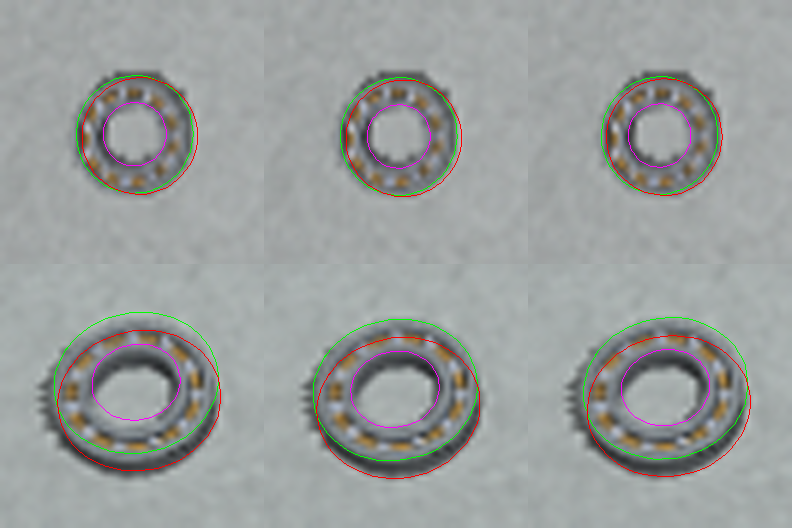

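>>> drive_tool(
  moves=[
    [[70, 0.05, 0, 0.0, 0, 0, 0], [70, 0.11, 0, 0.03, 0, 0, 0], [70, 0.17, 0, 0.06, 0, 0, 0], [70, 0.215, 0, 0.09, 0, 0, 0], [70, 0.2285, 0, 0.12, 0, 0, 0], [70, 0.2285, 0, 0.135, 0, 0, 0], [70, 0.2285, 0, 0.135, 0, 0, 0], [70, 0.2285, 0, 0.135, 0, 0, 0]],
  ],
)

```text
t: 26.18
eef_pos: [0.6289, 0.2424, 0.0022]
tool_rot: [[0.002, 1.0, 0.003], [1.0, -0.002, -0.001], [-0.001, 0.003, -1.0]]
ft_force: [0.5, 0.2, 1.0]
finger_gap: 0.0619
```

```bash
python3 -c "
from h import *
sd('s29',205,290,80,75,7,1.6)
d=load('s29')
print(ell(d,.628,.2437,.011,.026,(205,290),7))
cap('top','t29');crop('t29','t29c',180,180,90,90,6)"
```

```text
t 26.225 pos [0.6292 0.2426 0.0027] F [ 1.1 -0.2  0.4] gap 0.06170905136287676
[[ 0.002  1.     0.004]
 [ 1.    -0.002 -0.001]
 [-0.001  0.004 -1.   ]]
[193. 385. 239. 404.]
```

View pics/s29d.png

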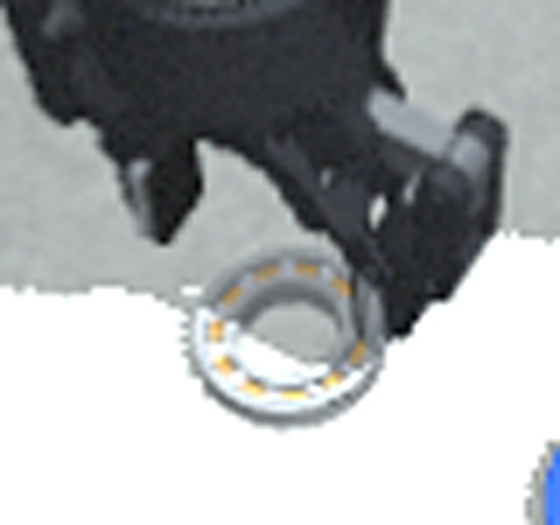

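View pics/t29c.png

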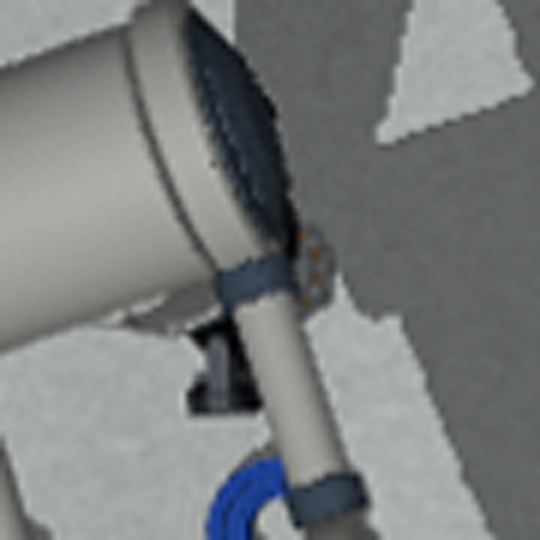

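>>> drive_tool(
  moves=[
    [[70, 0.001, 0, 0.012, 0, 0, 0], [70, 0.001, 0, 0.02, 0, 0, 0], [70, 0.001, 0, 0.026, 0, 0, 0], [70, 0.001, 0, 0.026, 0, 0, 0]],
  ],
)

```text
t: 26.78
eef_pos: [0.6272, 0.2442, -0.0267]
tool_rot: [[0.0, 1.0, -0.001], [1.0, -0.0, -0.002], [-0.002, -0.001, -1.0]]
ft_force: [0.5, -0.3, 0.2]
finger_gap: 0.0617
```

```bash
python3 -c "
from h import *
sd('s30',205,290,80,75,7,1.6)"
```

```text
t 26.825 pos [ 0.6276  0.2443 -0.026 ] F [ 0.1 -0.4 -0.7] gap 0.06206639970408332
[[ 0.     1.    -0.   ]
 [ 1.    -0.    -0.002]
 [-0.002 -0.    -1.   ]]
```

View pics/s30d.png

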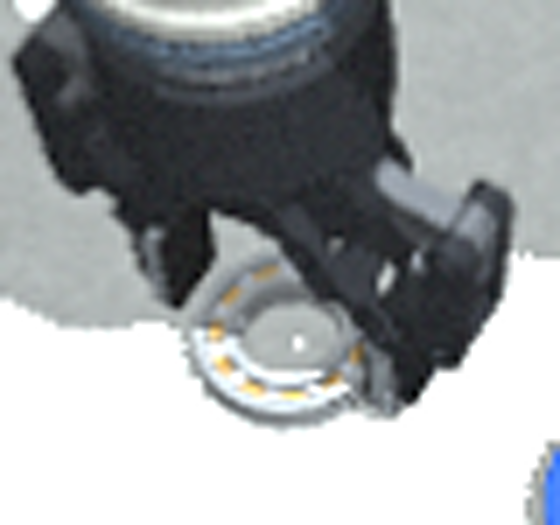

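>>> drive_tool(
  moves=[
    [[255, 0, 0, 0, 0, 0, 0], [255, 0, 0, 0.0, 0, 0, 0], [255, 0, 0, 0, 0, 0, 0], [255, 0, 0, 0, 0, 0, 0]],
  ],
)

```text
t: 27.32
eef_pos: [0.6284, 0.2446, -0.0245]
tool_rot: [[0.0, 1.0, 0.002], [1.0, -0.0, -0.001], [-0.001, 0.002, -1.0]]
ft_force: [0.4, 0.8, 4.8]
finger_gap: 0.0485
```

```bash
python3 -c "
from h import *
sd('s31',205,290,80,75,7,1.6)"
```

```text
t 27.375 pos [ 0.6284  0.2446 -0.0245] F [1.2 0.1 5.2] gap 0.04821262784494043
[[ 0.     1.     0.002]
 [ 1.    -0.    -0.001]
 [-0.001  0.002 -1.   ]]
```

View pics/s31d.png

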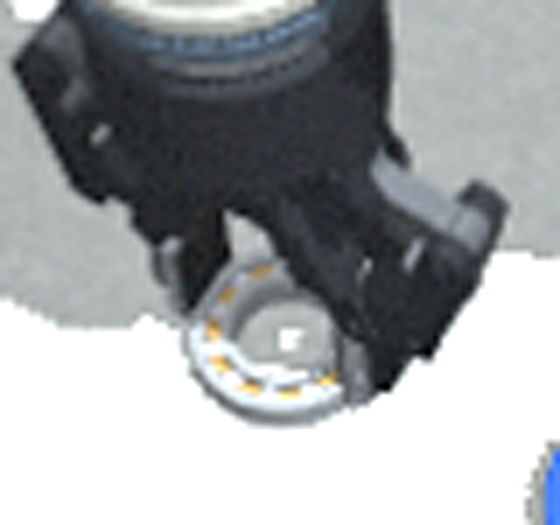

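>>> drive_tool(
  moves=[
    [[255, 0, 0, -0.03, 0, 0, 0], [255, 0, 0, -0.09, 0, 0, 0], [255, -0.05, 0, -0.12, 0, 0, 0], [255, -0.11, 0, -0.12, 0, 0, 0], [255, -0.165, 0, -0.12, 0, 0, 0], [255, -0.21, 0, -0.12, 0, 0, 0], [255, -0.2295, 0, -0.12, 0, 0, 0], [255, -0.2295, 0, -0.12, 0, 0, 0], [255, -0.2295, 0, -0.12, 0, 0, 0], [255, -0.2295, 0, -0.12, 0, 0, 0]],
  ],
)

```text
t: 28.62
eef_pos: [0.6277, 0.0167, 0.0947]
tool_rot: [[-0.002, 1.0, 0.0], [1.0, 0.002, -0.001], [-0.001, 0.0, -1.0]]
ft_force: [-0.0, -0.1, -0.7]
finger_gap: 0.0483
```

```bash
python3 -c "
from h import *
sd('s32')
d=load('s32')
for x,y in((.6282,.0145),(.6282,.0125),(.6272,.0145)):
    print('top',ell(d,x,y,.129,.026),'bore',ell(d,x,y,.129,.014),'bot',ell(d,x,y,.118,.026),'nose',ell(d,x,y,.102,.006))
"
```

```text
t 28.675 pos [0.6277 0.0165 0.0948] F [ 0.5 -0.  -0.2] gap 0.04834947527580366
[[-0.002  1.     0.001]
 [ 1.     0.002 -0.001]
 [-0.001  0.001 -1.   ]]
top [156. 370. 116. 274.] bore [205. 321. 152. 237.] bot [158. 370. 146. 304.] nose [241. 289. 249. 286.]
top [160. 374. 111. 269.] bore [209. 325. 146. 231.] bot [162. 374. 141. 299.] nose [245. 293. 244. 280.]
top [160. 374. 117. 276.] bore [209. 324. 153. 238.] bot [161. 374. 148. 306.] nose [244. 293. 251. 287.]
```

View pics/s32d.png

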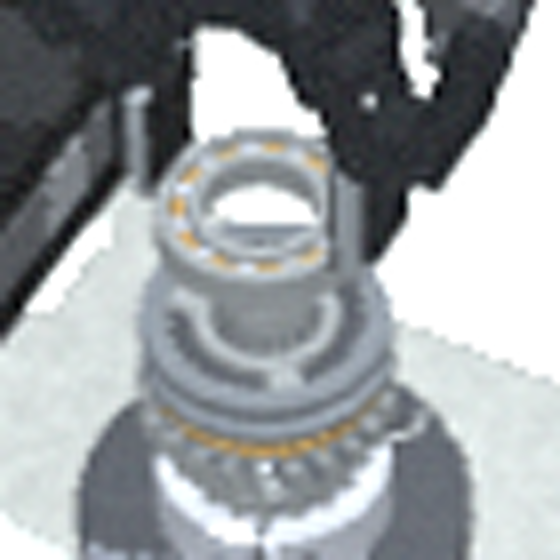

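>>> drive_tool(
  moves=[
    [[255, -0.0015, 0, 0, 0, 0, 0], [255, -0.0015, 0, 0.005, 0, 0, 0], [255, -0.0015, 0, 0.01, 0, 0, 0], [255, -0.0015, 0, 0.015, 0, 0, 0], [255, -0.0015, 0, 0.018, 0, 0, 0], [255, -0.0015, 0, 0.018, 0, 0, 0]],
  ],
)

```text
t: 29.42
eef_pos: [0.6275, 0.0135, 0.0764]
tool_rot: [[0.0, 1.0, -0.0], [1.0, -0.0, -0.002], [-0.002, -0.0, -1.0]]
ft_force: [-0.2, -0.6, -1.5]
finger_gap: 0.0482
```

```bash
python3 -c "
from h import *
sd('s33')
"
```

```text
t 29.475 pos [0.6277 0.0135 0.0768] F [-0.1  0.2 -1.1] gap 0.04809104009073062
[[ 0.     1.     0.   ]
 [ 1.    -0.    -0.002]
 [-0.002  0.    -1.   ]]
```

View pics/s33d.png

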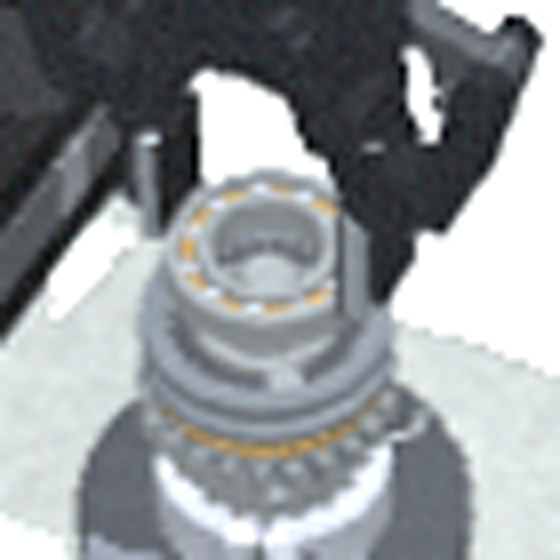

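>>> drive_tool(
  moves=[
    [[255, 0.0003, 0, 0.004, 0, 0, 0], [255, 0.0003, 0, 0.008, 0, 0, 0], [255, 0.0003, 0, 0.011, 0, 0, 0], [255, 0.0003, 0, 0.013, 0, 0, 0], [255, 0.0003, 0, 0.013, 0, 0, 0]],
  ],
)

```text
t: 30.1
eef_pos: [0.6276, 0.0138, 0.0636]
tool_rot: [[0.0, 1.0, 0.0], [1.0, -0.0, -0.002], [-0.002, 0.0, -1.0]]
ft_force: [0.1, 0.6, -1.5]
finger_gap: 0.0486
```

>>> drive_tool(
  moves=[
    [[255, 0, 0, 0.001, 0, 0, 0], [255, 0, 0, 0.002, 0, 0, 0], [255, 0, 0, 0.003, 0, 0, 0], [255, 0, 0, 0.003, 0, 0, 0]],
  ],
)

```text
t: 30.6
eef_pos: [0.6279, 0.0138, 0.0625]
tool_rot: [[0.0, 1.0, 0.002], [1.0, -0.0, -0.002], [-0.002, 0.002, -1.0]]
ft_force: [-3.1, -0.4, 5.3]
finger_gap: 0.0481
```

```bash
python3 -c "
from h import *
sd('s34')
"
```

```text
t 30.65 pos [0.6279 0.0138 0.0625] F [-3.2  1.3  5.5] gap 0.048599966325145995
[[ 0.     1.     0.002]
 [ 1.    -0.    -0.002]
 [-0.002  0.002 -1.   ]]
```

View pics/s34d.png

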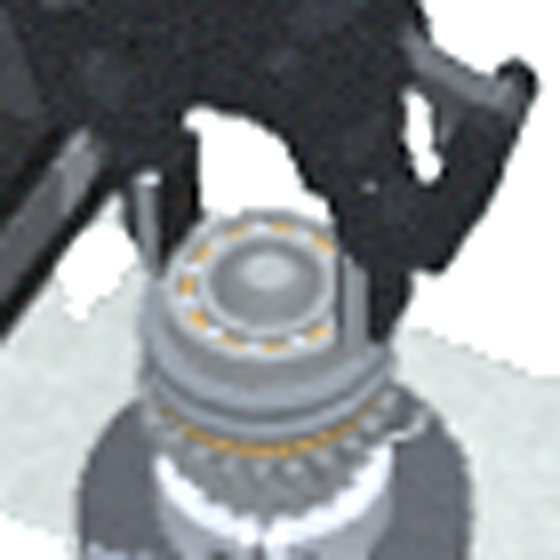

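The bearing touches at 0.0625, as predicted. I'll release it and back off.

>>> drive_tool(
  moves=[
    [[255, 0, 0, -0.001, 0, 0, 0], [50, 0, 0, -0.001, 0, 0, 0], [50, 0, 0, -0.001, 0, 0, 0], [50, 0, 0, -0.001, 0, 0, 0], [50, 0, 0, -0.02, 0, 0, 0], [50, 0, 0, -0.06, 0, 0, 0], [50, 0, 0, -0.1, 0, 0, 0], [50, 0, 0, -0.12, 0, 0, 0], [50, 0, 0, -0.12, 0, 0, 0]],
  ],
)

```text
t: 31.78
eef_pos: [0.6286, 0.014, 0.1834]
tool_rot: [[0.0, 1.0, 0.005], [1.0, -0.0, -0.002], [-0.002, 0.005, -1.0]]
ft_force: [-1.0, 0.2, 0.1]
finger_gap: 0.0689
```

Run:
```python
from ov import *
sd('s35')
d=load('s35')
c=(.628,.0145)
o=overlay('s35',[(*c,.098,.026),(*c,.087,.032),(*c,.063,.033),(*c,.05,.033)],(304,230),'',w=64,s=8); cv2.imwrite('pics/s35o.png',o)
```

```text
t 31.825 pos [0.6278 0.014  0.181 ] F [-0.7 -0.6 -0.7] gap 0.06829190945989315
[[ 0.     1.     0.001]
 [ 1.    -0.    -0.002]
 [-0.002  0.001 -1.   ]]
```

View pics/s35d.png

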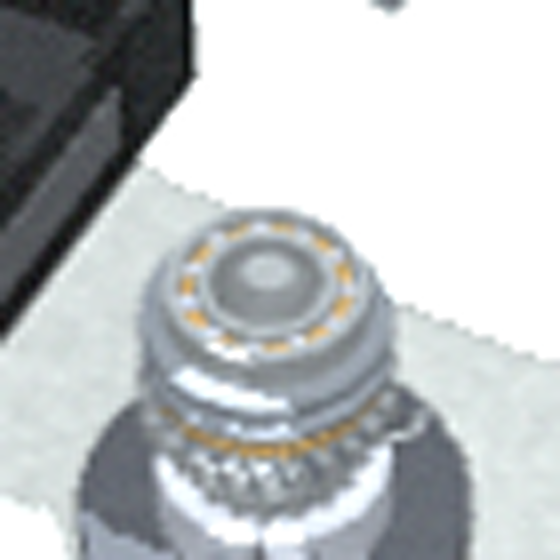

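View pics/s35o.png

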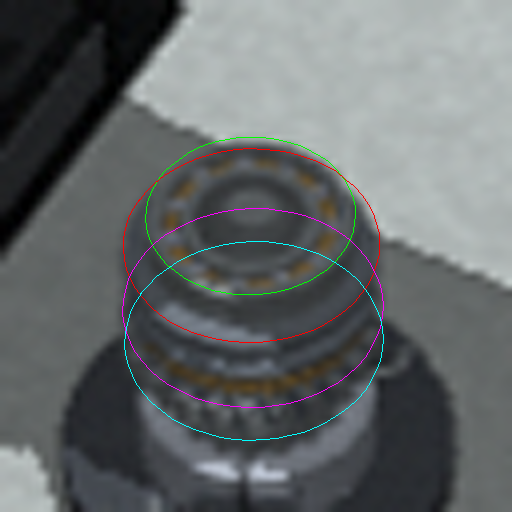

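View pics/s35.png

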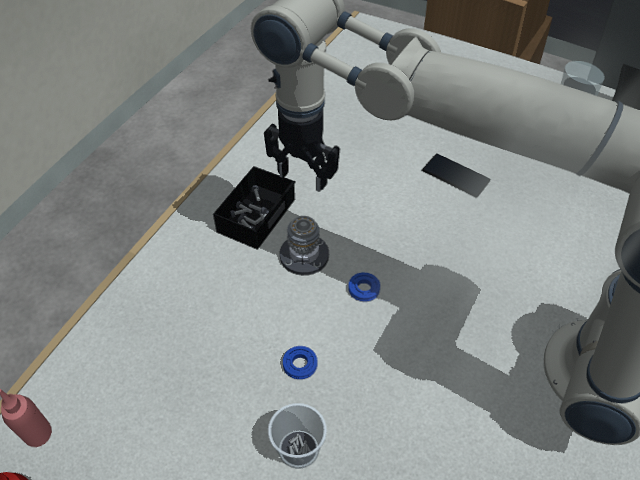

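The stack is complete and level. The bin, phone and cup show at their original pixels.

```bash
python3 -c "
from workcell import arm
print(arm.close_job(), arm.state()['t'])"
```

```text
the job is handed in; nothing more can be done
the job is handed in; nothing more can be done
```

I built the shaft up in order: gear, brass ring, selector sleeve, bearing. I handed the job in at about t = 32 s, well under the 83 s limit. `close_job()` reports no verdict.

- **Seating:** Each part was lowered in the grip until it made contact. The contact heights matched prediction to about 0.1 mm: TCP (tool point) z 28.5 / 37.3 / 47.5 / 62.5 mm against 28.4 / 37.2 / 47.5 / 62.5 mm. Each part was then released at light contact, about 5 N net upward.
- **Final picture:** The last side view shows the four parts stacked level on the shaft's axis and the gripper clear of them. The bolt bin, cup, phone and blue sleeves are where they started.

Some things did not go cleanly or disagreed:

- **First gear grasp:** The fingers closed on the gear's cone instead of the rim. I opened them and regripped lower, and the gear had not visibly moved.
- **Fingertip height:** The tips sat roughly 25–30 mm above the reported TCP, higher than the interface text suggests.
- **Finger gap:** The gap reading was about 4 mm below the true diameters.
- **Cameras:** The two cameras disagreed by 1–3 mm, most on the bearing, so I aligned each part to the shaft in the side view.
- **Top view:** The arm hid the held parts from the top camera, so I could not check final centring from above.

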